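# Clear the turntable of a dry-fitted puzzle box

### The job

Clear the brass turntable for the next job by taking its stack apart from the top down, one piece at a time: first the domed brass foot onto the empty middle disc of the foot strip, then the ebony lid onto the round cork mat, then the magnolia drawer insert onto the rectangular cork board, and last the striped yosegi box onto the slatted rack. Set every piece upright (as it stands now) in the middle of its place, with the insert and the box lengthwise along theirs, and let go of it before taking the next. Lower the pieces, never drop them, and leave the two feet already on the strip as they are.

Things in the scene. Friction and masses are not known exactly. Their poses are not given: they have to be found in the camera images.
- foot: Domed brass box foot, top piece of the stack, standing on the lid: round, 26 mm across, straight-sided up to 10 mm, then a dome to 18 mm high. About 60 g. Origin: centre of the underside, z up.
- lid: Ebony (near-black) lid, a plain solid slab 58 (its x) x 46 (its y) x 12 mm high, about 45 g. Starts lying crosswise on the rim of the drawer insert, below the foot. Origin: centre of the underside, z up.
- insert: Pale magnolia drawer insert, an open-topped tray 100 (its x) x 50 (its y) x 24 mm high, walls and floor 5 mm, about 50 g. Starts on top of the yosegi box, lengthwise along it, open side up, below the lid. Origin: centre of the underside, z up.
- box: Closed yosegi puzzle box in brown and cream stripes, 120 (its x) x 62 (its y) x 48 mm high, 150 to 350 g. Bottom of the stack: starts on the brass turntable, a disc of 160 mm diameter whose top is 30 mm above the counter and which turns easily on its bearing. Origin: centre of the underside, z up.
- foot_strip: Place of the foot: fixed pale wooden strip 160 (its x) x 46 (its y) mm, 8 mm high, carrying three cork discs of 38 mm diameter in a row along x, 54 mm apart, tops 11 mm above the counter. The outer two hold brass feet; the middle one is empty. Origin: on the counter below the centre of the empty middle disc, z up.
- round_mat: Place of the lid: fixed round cork mat, 100 mm diameter, 8 mm high; the lid may lie at any yaw. Origin: centre of its underside on the counter, z up.
- board: Place of the drawer insert: fixed plain rectangular cork board 126 (its x) x 76 (its y) mm, 8 mm high. The insert's long side goes along its x, either way round. Origin: centre of its underside on the counter, z up.
- rack: Place of the yosegi box: fixed pale wooden rack of five slats, 150 (its x) x 90 (its y) mm, slat tops 14 mm above the counter. The box's long side goes along its x, either way round. Origin: centre of its underside on the counter, z up.
- foot_left: Brass foot like the one on the stack, already standing on an outer disc of the foot strip (at x = -54 mm of the strip); loose, to be left alone. Origin: centre of the underside.
- foot_right: Brass foot like the one on the stack, already standing on the other outer disc (at x = +54 mm of the strip); loose, to be left alone. Origin: centre of the underside.

How it is judged:
By the outcome, as a careful person would: the job done as asked, in the order asked, and still so for the second after the job is handed in, with the robot touching nothing.
It also fails if it takes over 136 s, if anything falls off the work surface, if the arm or the gripper's body presses on something with over 40 N, if the wrist force passes 120 N, or if a joint passes its speed limit or range.

### The arm

A 6-joint arm with a two-finger parallel gripper is mounted at the origin on the work surface. World frame = base frame: x ahead of the robot, y to its left, z up, the work surface at z = 0. Lengths are in m, angles in rad, forces in N, time in s.
With the tool pointing down it reaches from about 0.35 to 0.975 m from the base axis. Payload 4.9 kg.
Tool frame: the origin (TCP) lies at the very end of the fingers, on their centre line; the grasp point (between the pads) lies behind it (manip.pinch_z is the y of the grasp point in the tool frame, in m); y points along the fingers, x is the direction in which the jaws open and shut, and the axes are right-handed (so a half turn about y gives the same grasp; the last joint's range is limited). The gripper opens to 85 mm and grips with 20 to 120 N. Pads are 22 mm wide; open, the fingers measure 114 mm over their backs; the gripper's body (76 mm by 85 mm) begins 54 mm behind the grasp point. The pads swing forward as they close: fully open they stand 13 mm farther back than shut.
Start: joints at [-1.436, 0.053, 1.613, -0, 1.476, -0.119], TCP at [0.157, -0.605, 0.2] pointing down, gripper open.
Joint ranges: [-3.01, 3.01], [-1.01, 2.22], [0.06, 2.58], [-1.02, 4.17], [0.09, 2.62], [-3.14, 3.14]. Speed limits (rad/s): [2.57, 2.57, 3.14, 3.14, 3.14, 3.14].

### API

Orientations are given as a unit quaternion [w, x, y, z].
In Python, from plant import manip gives the robot as it stands.
- The arm moves only by the tool drive_tool, never from a script. Its argument "motion" is a list of rows, each a list of 3 entries, a list of its own where there are three numbers: the shift along the tool's x, y, z in units of 25 mm (1.0 is 25 mm), then the turn, a rotation vector about the tool's x, y, z in units of 5 degrees (1.0 is 5 degrees), then the closure, from -1 (fully open) to 1 (shut). A call has 1 to 12 rows; each row shifts and turns the commanded pose from where the row before left it, along the tool's axes as they then stand; what a row does not reach is not made up. A row lasts 1/10 s, in which the tool goes at most 50 mm and 8.59 degrees, less where a joint would pass 70% of its speed; a pose out of reach is approached as far as the arm can. A call is refused whole if a number of a shift passes 1 or a number of a turn 1, either way. A call with a gripper value outside its range is refused whole. The fingers move at their own pace and stop on an object; the grip force is fixed at half the most. Time passes only in rows, so rows that do not move let the fingers close. It gives the time, the measured TCP pose, the force and the opening at its end, in the units of the state.
- manip.state(): the state, without advancing time (a new reading comes with each control period).
- manip.grab_frame(name): name is "scene" or "top" or "wrist"; returns a dict with "img" (420x560x3 uint8, blue, green, red), "range_z" (420x560 float32, m along the optical axis (not along the pixel's ray), 0 where there is no reading), "camera_matrix" (3x3 intrinsics, pixels), "k1" (the pictures are not rectified: a ray, as slopes to the right and down, at radius r is drawn at 1 + k1 r^2 times it, then the intrinsics apply), "world_from_camera" (4x4, takes a point from camera to world coordinates); the wrist camera has in their place "T_tool_cam" (4x4, takes a point from camera to tool coordinates, whose origin is the TCP and whose axes are the tool frame's). Camera axes: x right, y down, z forward; pixel columns grow to the right and rows downward; lengths in m; the calibration is good to about 2 mm. A picture is of the moment at which its call begins: read the wrist's pose just before it.
- manip.job_done(): hands the job in, once; it reports no verdict.
The state is a dict: "time": time; "joint_pos": joint angles; "joint_vel": joint speeds; "joint_efforts": joint torques, N m; "tool_pos": TCP position; "tool_rot": TCP orientation; "contact_force": force on the tool from outside, world axes, zero at the start; "ft_torque": the same for the moment, N m; "gripper_width": opening from 0.0 (shut) to 1.0 (fully open).
Only numpy, scipy, OpenCV 4.12 (cv2) and the standard library are available. Lean on these libraries where they do the work, as an engineer would, in place of code of your own. Each camera call takes 0.05 s, during which the arm holds its last target. There are 200 camera calls.

## Working session

There is one attempt and no reset: what is moved stays moved. The work goes in short steps, Python scripts to look and compute and a tool call to move; the robot and the scene stay as the last step left them, time stands still between calls to the robot, and variables do not carry over. Pictures are saved under pics/ and viewed, about 12 in all and at most 16, crops included, and the job is handed in when it is done.

Besides the shell and the picture viewer there is one more tool, called after "Call:" by a JSON object that holds its "op" and its "data". drive_tool: Moves the arm, as the interface text tells. Its arguments: {"type":"object","properties":{"motion":{"type":"array","items":{"type":"array"}}},"required":["motion"]}

```bash
ls; mkdir -p pics; python3 - <<'E'
from plant import manip
import cv2,numpy as np
print(manip.state(), manip.pinch_z)
for n in("scene","top"):
    f=manip.grab_frame(n); np.savez(f"pics/{n}0.npz",**f)
    cv2.imwrite(f"pics/{n}0.png",f["img"]); print(n,f["camera_matrix"],f["k1"],f["world_from_camera"])
f=manip.grab_frame("wrist");print(f["T_tool_cam"])
a=[cv2.imread(f"pics/{n}0.png") for n in("scene","top")]
E
```

```text
pics
{'time': 0.0, 'joint_pos': array([-1.43599481e+00,  5.33784173e-02,  1.61433752e+00,  2.31217040e-05,
        1.47600078e+00, -1.19016048e-01]), 'joint_vel': array([ 0.00095339, -0.00025793,  0.00027588, -0.00029341,  0.00173865,
       -0.00055913]), 'joint_efforts': array([-7.16305440e-04, -3.93680513e+01, -3.70177710e+01, -9.53268705e-05,
        7.02261736e-03,  1.01017059e-05]), 'tool_pos': array([ 0.15683999, -0.6042696 ,  0.19842374]), 'tool_rot': array([ 0.55979495, -0.55872974,  0.4332246 , -0.43216564]), 'contact_force': array([ 0.17134666, -1.21960823,  0.19736041]), 'ft_torque': array([ 0.02780937, -0.05149975, -0.00303406]), 'gripper_width': 0.9987135201578837} -0.0187
scene [[456.97005361   0.         277.15061212]
 [  0.         456.97005361 208.99485225]
 [  0.           0.           1.        ]] -0.07705907948461209 [[ 0.58697996  0.42386425 -0.68977795  1.1538622 ]
 [ 0.80946933 -0.32265387  0.49056487 -0.47219501]
 [-0.01462661 -0.84630584 -0.53249647  0.61501819]
 [ 0.          0.          0.          1.        ]]
top [[478.08278225   0.         273.72880824]
 [  0.         478.08278225 212.85656959]
 [  0.           0.           1.        ]] -0.12621110040551056 [[-0.00392099 -0.99817296  0.060294    0.42949492]
 [-0.99983487  0.00284335 -0.01794861  0.0189578 ]
 [ 0.01774438 -0.06035442 -0.99801928  1.22033115]
 [ 0.          0.          0.          1.        ]]
[[ 9.99999813e-01  5.01148692e-04 -3.50471905e-04  3.67522780e-04]
 [ 4.93571845e-04 -3.23038063e-01  9.46385844e-01 -1.73780733e-01]
 [ 3.61064263e-04 -9.46385840e-01 -3.23038250e-01  8.40940076e-02]
 [ 0.00000000e+00  0.00000000e+00  0.00000000e+00  1.00000000e+00]]
```

View pics/top0.png

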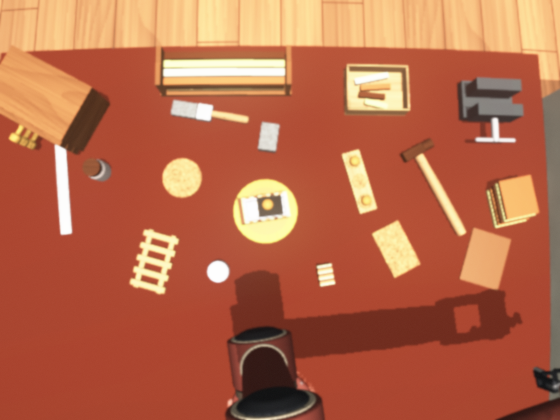

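View pics/scene0.png

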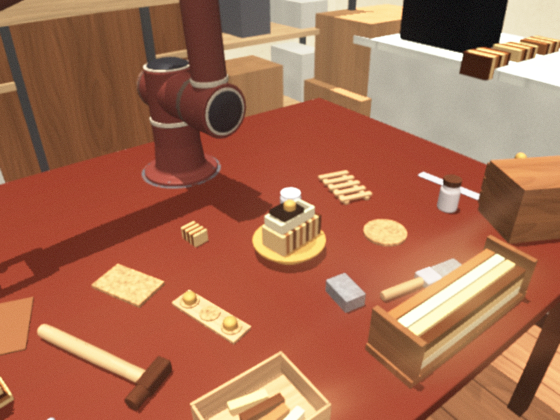

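The top view shows the stack on the turntable at (268,207), the strip at (359,181), the round mat at (182,177), the board at (396,248) and the rack at (155,262). A white disc or jar stands near (218,271). The scene view agrees with this layout.

```bash
cat > h.py <<'E'
import numpy as np,cv2
from scipy.spatial.transform import Rotation as R
def pose(st):
    T=np.eye(4); q=st["tool_rot"]; T[:3,:3]=R.from_quat([q[1],q[2],q[3],q[0]]).as_matrix(); T[:3,3]=st["tool_pos"]; return T
def cloud(f,W=None):
    """HxWx3 world points"""
    K=f["camera_matrix"];k=float(f["k1"]);h,w=f["range_z"].shape
    u,v=np.meshgrid(np.arange(w),np.arange(h))
    x=(u-K[0,2])/K[0,0];y=(v-K[1,2])/K[1,1];xd,yd=x.copy(),y.copy()
    for _ in range(6):
        s=1+k*(x*x+y*y);x,y=xd/s,yd/s
    P=np.stack([x,y,np.ones_like(x)],-1)*f["range_z"][...,None]
    W=f["world_from_camera"] if W is None else W
    return P@W[:3,:3].T+W[:3,3]
def shot(name):
    from plant import manip
    st=manip.state(); f=manip.grab_frame(name)
    W=pose(st)@f["T_tool_cam"] if name=="wrist" else f["world_from_camera"]
    P=cloud(f,W); P[f["range_z"]==0]=np.nan
    return f["img"],P,st
def rect(xy):
    (c,s,a)=cv2.minAreaRect((xy*1000).astype(np.float32))
    if s[0]<s[1]: s=s[::-1];a+=90
    return np.round(c,1),np.round(s,1),round((a+90)%180-90,1)
E
python3 - <<'E'
from h import *
f=dict(np.load("pics/top0.npz"));P=cloud(f);img=f["img"]
print("table z",np.nanmedian(P[300:330,100:200,2]),np.nanmedian(P[300:330,420:520,2]))
def box(n,u0,u1,v0,v1,z0,z1):
    m=np.zeros(img.shape[:2],bool);m[v0:v1,u0:u1]=1
    m&=(P[...,2]>z0)&(P[...,2]<z1)
    n_,l,s,_=cv2.connectedComponentsWithStats(m.astype(np.uint8));
    if n!='rack': m=l==(1+s[1:,4].argmax())
    print(n,m.sum(),rect(P[m][:,:2]),"mean",P[m].mean(0).round(4))
box('board',365,428,214,285,.004,.02)
box('mat',157,208,152,205,.004,.02)
box('rack',122,188,222,300,.006,.03)
box('strip',335,385,142,220,.004,.04)
box('turn',225,305,170,250,.02,.04)
box('boxtop',225,305,170,250,.06,.088)
box('ins',225,305,170,250,.09,.107)
box('lid',225,305,170,250,.109,.12)
box('foot',225,305,170,250,.121,.14)
for n,u0,u1,v0,v1 in(('F1',345,362,150,170),('F2',358,376,192,210)): box(n,u0,u1,v0,v1,.018,.04)
# other tall things
q=(P[...,2]>.02)&(P[...,0]>.2)
n_,l,s,c=cv2.connectedComponentsWithStats(q.astype(np.uint8))
for i in range(1,n_):
    if s[i,4]>60: print(P[l==i].mean(0).round(3),P[l==i][:,2].max().round(3),s[i])
cv2.imwrite("pics/crop0.png",cv2.resize(img[140:310,115:435],None,fx=2.5,fy=2.5,interpolation=cv2.INTER_CUBIC))
E
```

```text
table z -0.00014027556405926678 -0.00022629229101467363
board 1394 (array([ 408.9, -317.7]), array([132.7,  83.7]), 25.9) mean [ 0.4103 -0.3151  0.008 ]
mat 1098 (array([595. , 232.9]), array([98. , 97.4]), -8.6) mean [0.5941 0.2324 0.0081]
rack 1271 (array([385.4, 310.1]), array([175.1, 164. ]), 6.4) mean [0.3815 0.3006 0.0127]
strip 1074 (array([ 585.6, -222.3]), array([160.5,  51.5]), 15.0) mean [ 0.584  -0.2216  0.0116]
turn 1857 (array([508.1,  19.2]), array([158. , 157.8]), -45.1) mean [0.502  0.0169 0.0299]
boxtop 382 (array([513. ,  23.9]), array([119.5,  62.3]), -80.9) mean [0.5105 0.0365 0.0776]
ins 202 (array([512.2,  18.7]), array([99.9, 50.1]), -81.3) mean [0.5071 0.0225 0.1011]
lid 387 (array([514.2,   9. ]), array([57.7, 46.2]), -83.2) mean [0.5133 0.0077 0.114 ]
foot 98 (array([516.1,  14.7]), array([23.3, 23. ]), -0.4) mean [0.5164 0.015  0.129 ]
F1 80 (array([ 634.7, -208.8]), array([23.9, 23.5]), 0.1) mean [ 0.6334 -0.2081  0.0256]
F2 83 (array([ 535.3, -237.1]), array([23.8, 23.7]), -40.2) mean [ 0.535  -0.2365  0.0255]
[0.762 0.542 0.13 ] 1.22 [   0   45  108  11
[... 172 characters left out ...]
6 -0.554  0.079] 1.22 [ 459   77   65   66 2733]
[ 0.827 -0.258  0.035] 1.22 [360  84  29   7  95]
[ 0.808 -0.265  0.022] 0.028 [363  92  23   7  92]
[0.752 0.173 0.068] 1.22 [196 104  16  15  78]
[0.695 0.011 0.03 ] 0.036 [258 122  21  29 485]
[ 0.583 -0.414  0.027] 1.22 [402 139  64  96 942]
[ 0.634 -0.208  0.026] 0.032 [350 156  10  10  77]
[0.607 0.43  0.082] 1.22 [ 83 158  27  23 452]
[ 0.531 -0.614  0.059] 1.22 [ 490  175   49   51 1785]
[0.505 0.02  0.064] 1.22 [ 233  179   64   64 3191]
[ 0.535 -0.237  0.026] 0.034 [362 195  10  10  80]
[0.359 0.136 0.04 ] 1.22 [208 261  21  21 350]
[ 0.348 -0.13   0.03 ] 0.036 [317 263  18  23 306]
[0.238 0.016 0.517] 1.22 [ 225  327  100   93 6048]
```

View pics/crop0.png

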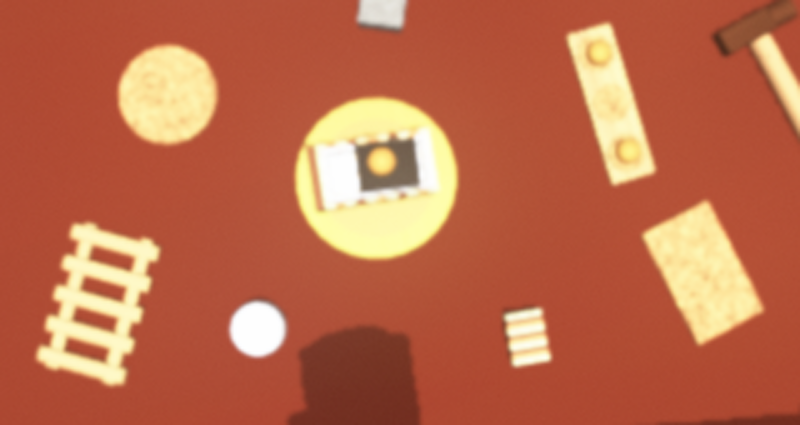

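The enlarged crop confirms the layout: the lid and foot sit off-centre towards the right end of the insert, and the rack's five slats lie across two rails.

```bash
cat >> h.py <<'E'
def go(x,y,z,yaw,half=False):
    """mm, deg (jaw axis; half turn allowed if half). prints turn first, then shift in goal axes (units)"""
    from plant import manip
    st=manip.state();T=pose(st)
    best=None
    for k in ((0,180) if half else (0,)):
        a=np.radians(yaw+k);X=np.array([np.cos(a),np.sin(a),0]);Y=np.array([0,0,-1.])
        G=np.column_stack([X,Y,np.cross(X,Y)])
        r=np.degrees(R.from_matrix(T[:3,:3].T@G).as_rotvec())/5
        if best is None or np.abs(r[1])<abs(best[0][1]): best=(r,G,yaw+k)
    r,G,yw=best
    d=np.array([x,y,z])/1000-T[:3,3]
    print("yaw",yw,"turn u",r.round(2),"shift u (goal axes)",(G.T@d/.025).round(3),"| pos",(T[:3,3]*1000).round(1),"curyaw",round(np.degrees(np.arctan2(T[1,0],T[0,0])),2),
      "j1,j6",st["joint_pos"][[0,5]].round(2),"w",round(st["gripper_width"],3),"F",st["contact_force"].round(1),"t",round(st["time"],1))
E
python3 - <<'E'
from h import *
go(516,14.8,200,-81,True)
go(516,14.8,200,8.8,True)
f=dict(np.load("pics/top0.npz"));P=cloud(f);img=f["img"]
m=np.zeros(img.shape[:2],bool);m[222:300,122:188]=1
m&=(P[...,2]>.008)&(P[...,2]<.03)&(abs(P[...,0]-.385)<.11)&(img[...,0]>100)
print(rect(P[m][:,:2]),P[m].mean(0))
Q=P[m][:,:2]*1000
for k in (5,6):print(rect(Q/1000))
m2=np.zeros(img.shape[:2],bool);m2[214:285,365:428]=1
m2&=(img[...,0]>90)&(img[...,1]>120); print('board col',rect(P[m2][:,:2]),P[m2].mean(0))
m2=np.zeros(img.shape[:2],bool);m2[142:220,335:385]=1
m2&=(img[...,0]>90)&(img[...,1]>120); print('strip col',rect(P[m2][:,:2]),P[m2].mean(0))
print(img[250,395],img[180,182],img[300,300])
E
```

```text
yaw -81 turn u [-0.    1.11 -0.02] shift u (goal axes) [-22.218  -0.05   18.063] | pos [ 156.9 -604.5  198.7] curyaw -75.46 j1,j6 [-1.44 -0.12] w 0.998 F [-0.3  0.1 -0.2] t 0.1
yaw 8.8 turn u [-2.000e-02 -1.685e+01 -1.000e-02] shift u (goal axes) [17.985 -0.05  22.281] | pos [ 156.9 -604.5  198.7] curyaw -75.46 j1,j6 [-1.44 -0.12] w 0.998 F [-0.3  0.1 -0.2] t 0.1
(array([382.3, 300.8]), array([149. ,  90.8]), -15.4) [0.38160377 0.30073111 0.01326569]
(array([382.3, 300.8]), array([149. ,  90.8]), -15.4)
(array([382.3, 300.8]), array([149. ,  90.8]), -15.4)
board col (array([ 389.2, -182.8]), array([385.8, 142.9]), -81.0) [ 0.41065129 -0.31346721  0.01539745]
strip col (array([ 550.6, -103.7]), array([303.2, 165.3]), -73.8) [ 0.58381324 -0.22136308  0.01413641]
[151 226 251] [161 233 253] [ 48  71 174]
```

Call:
{"op": "drive_tool", "data": {"motion": [[[-0.98,0,0.96],[0,0,0],-1],[[-0.98,0,0.96],[0,0,0],-1],[[-0.98,0,0.96],[0,0,0],-1],[[-0.98,0,0.96],[0,0,0],-1],[[-0.98,0,0.96],[0,0,0],-1],[[-0.98,0,0.96],[0,0,0],-1],[[-0.98,0,0.96],[0,0,0],-1],[[-0.98,0,0.96],[0,0,0],-1],[[-0.98,0,0.96],[0,0,0],-1],[[-0.98,0,0.96],[0,0,0],-1]]}}

```text
time: 1.15
tool_pos: [0.3281, -0.3061, 0.1994]
tool_rot: [0.559, -0.559, 0.433, -0.433]
contact_force: [-0.3, 0.0, -0.3]
gripper_width: 1.002
```

Call:
{"op": "drive_tool", "data": {"motion": [[[-0.98,0,0.96],[0,0,0],-1],[[-0.98,0,0.96],[0,0,0],-1],[[-0.98,0,0.96],[0,0,0],-1],[[-0.98,0,0.96],[0,0,0],-1],[[-0.98,0,0.96],[0,0,0],-1],[[-0.98,0,0.96],[0,0,0],-1],[[-0.98,0,0.96],[0,0,0],-1],[[-0.98,0,0.96],[0,0,0],-1],[[-0.98,0,0.96],[0,0,0],-1],[[-0.98,0,0.96],[0,0,0],-1],[[-0.58,0,0.92],[0,0,0],-1],[[0,0,0],[0,0,0],-1]]}}

```text
time: 2.35
tool_pos: [0.518, 0.0118, 0.1993]
tool_rot: [0.56, -0.56, 0.432, -0.431]
contact_force: [-0.4, -0.8, 0.3]
gripper_width: 0.999
```

```bash
cat >> h.py <<'E'
def blob(P,z0,z1,x,y,r=.09,img=None,lo=None):
    m=(P[...,2]>z0)&(P[...,2]<z1)&(np.hypot(P[...,0]-x,P[...,1]-y)<r)
    if m.sum()<10: print('none',z0,z1);return
    n,l,s,_=cv2.connectedComponentsWithStats(m.astype(np.uint8))
    m=l==(1+s[1:,4].argmax())
    print(z0,z1,m.sum(),rect(P[m][:,:2]),"mean",(P[m].mean(0)*1000).round(1),"zmed",round(np.median(P[m][:,2])*1000,1))
E
python3 - <<'E'
from h import *
img,P,st=shot("wrist");cv2.imwrite("pics/w1.png",img)
go(516,14.8,200,-75.5)
print(st["tool_pos"],"depth min",np.nanmin(P[...,2]))
for a in((.125,.14),(.117,.14),(.109,.1155),(.097,.106),(.07,.085)): blob(P,*a,.515,.015)
E
```

```text
yaw -75.5 turn u [ 0.02  0.04 -0.  ] shift u (goal axes) [-0.174 -0.033 -0.004] | pos [517.2  10.6 199.2] curyaw -75.32 j1,j6 [-0.12  1.19] w 1.001 F [-0.  -0.4 -0.5] t 2.4
[0.51799823 0.0118066  0.1992647 ] depth min -0.004450682624050406
0.125 0.14 654 (array([517.1,  12.6]), array([24.1, 23.5]), -89.9) mean [518.   12.8 129. ] zmed 129.3
0.117 0.14 778 (array([517.3,  12.8]), array([25. , 24.8]), -26.6) mean [519.1  13.  127.9] zmed 128.7
0.109 0.1155 2714 (array([513.9,   6.9]), array([58. , 46.4]), -82.8) mean [515.1   5.9 113.4] zmed 113.4
0.097 0.106 1419 (array([511.7,  17. ]), array([99.5, 50.7]), -81.4) mean [516.6  22.3 101.2] zmed 101.4
0.07 0.085 2066 (array([512.9,  22. ]), array([119.8,  62.2]), -80.6) mean [528.   40.   77.5] zmed 77.5
```

View pics/w1.png

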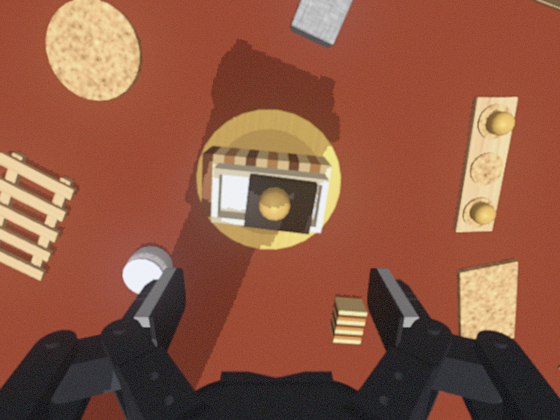

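The wrist view shows the foot at (274,203) on the dark lid. The insert, box and turntable are below it, and the open fingers are clear.

Call:
{"op": "drive_tool", "data": {"motion": [[[-0.09,0.6,0],[0,0,0],-1],[[0,0.6,0],[0,0,0],-1],[[0,0.6,0],[0,0,0],-1],[[0,0.6,0],[0,0,0],-1],[[0,0.5,0],[0,0,0],-1],[[0,0.25,0],[0,0,0],-1],[[0,0.15,0],[0,0,0],-1],[[0,0,0],[0,0,0],-1],[[0,0,0],[0,0,0],-1]]}}

```text
time: 3.3
tool_pos: [0.5171, 0.0118, 0.1179]
tool_rot: [0.559, -0.559, 0.432, -0.433]
contact_force: [1.1, 0.5, 0.9]
gripper_width: 1.002
```

```bash
python3 - <<'E'
from h import *
go(517.3,12.8,116,-75.5)
E
```

```text
yaw -75.5 turn u [-0.01  0.01  0.  ] shift u (goal axes) [-0.036  0.076  0.018] | pos [517.1  11.8 117.9] curyaw -75.45 j1,j6 [-0.12  1.2 ] w 1.002 F [1.1 0.5 0.9] t 3.3
```

Call:
{"op": "drive_tool", "data": {"motion": [[[-0.04,0.07,0.02],[0,0,0],0],[[0,0,0],[0,0,0],0.5],[[0,0,0],[0,0,0],1],[[0,0,0],[0,0,0],1],[[0,0,0],[0,0,0],1],[[0,0,0],[0,0,0],1],[[0,0,0],[0,0,0],1],[[0,0,0],[0,0,0],1],[[0,0,0],[0,0,0],1]]}}

```text
time: 4.2
tool_pos: [0.5168, 0.0129, 0.1155]
tool_rot: [-0.559, 0.559, -0.433, 0.433]
contact_force: [0.2, -0.0, -0.4]
gripper_width: 0.002
```

Call:
{"op": "drive_tool", "data": {"motion": [[[0,-0.1,0],[0,0,0],1],[[0,-0.3,0],[0,0,0],1],[[0,-0.6,0],[0,0,0],1],[[0,-0.7,0],[0,0,0],1],[[0,-0.7,0],[0,0,0],1],[[0,0,0],[0,0,0],1],[[0,0,0],[0,0,0],1]]}}

```text
time: 4.9
tool_pos: [0.5173, 0.0129, 0.1765]
tool_rot: [0.56, -0.559, 0.432, -0.433]
contact_force: [-0.3, -0.3, 0.8]
gripper_width: -0.001
```

```bash
python3 - <<'E'
from h import *
img,P,st=shot("wrist");cv2.imwrite("pics/w2.png",img)
go(585,-222.7,150,-75.5)
tz=st["tool_pos"]
# tips/foot region in tool frame
T=pose(st);Q=(P-T[:3,3])@T[:3,:3]
m=(abs(Q[...,0])<.06)&(abs(Q[...,2])<.03)&(Q[...,1]>-.03)&(Q[...,1]<.02)
print("max y(fwd) in tool by |x| bins")
for a in np.arange(-.04,.04,.005):
    k=m&(Q[...,0]>=a)&(Q[...,0]<a+.005)
    if k.sum()>5: print(round(a*1000),k.sum(),(np.percentile(Q[k],[2,50,98],axis=0)*1000).round(1)[:,1:].tolist())
for a in((.109,.1155),(.097,.106),(.07,.085)): blob(P,*a,.515,.015)
E
```

```text
yaw -75.5 turn u [0.   0.01 0.  ] shift u (goal axes) [9.81  1.016 0.286] | pos [516.7  12.9 175.4] curyaw -75.46 j1,j6 [-0.12  1.2 ] w 0.002 F [-0.4 -0.8  0.1] t 5.0
max y(fwd) in tool by |x| bins
0.109 0.1155 3123 (array([513.8,   7.2]), array([57.4, 46.5]), -82.9) mean [515.3   6.4 113.4] zmed 113.4
0.097 0.106 1681 (array([511.6,  16.9]), array([99.8, 50.8]), -81.5) mean [516.7  22.3 101.2] zmed 101.3
0.07 0.085 2400 (array([512.5,  22.2]), array([119.5,  62.5]), -80.9) mean [528.2  39.8  77.5] zmed 77.5
```

View pics/w2.png

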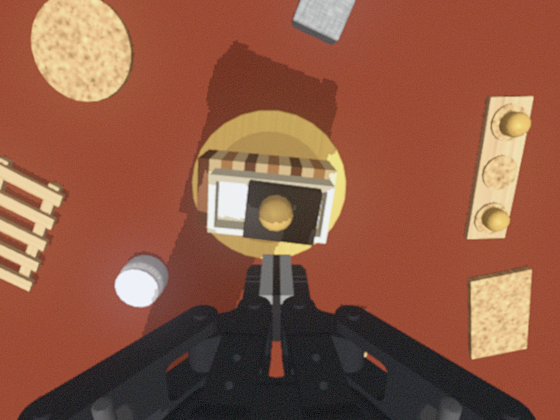

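The fingers shut without the foot, which still stands on the lid at (276,212), while the tips are at (276,258). I'll check where the tip pixels fall in the tool frame.

```bash
python3 - <<'E'
from h import *
from plant import manip
img,P,st=shot("wrist")
T=pose(st);Q=(P-T[:3,3])@T[:3,:3]
for u,v in((276,256),(276,258),(270,262),(282,262),(276,275),(276,290),(276,212)): print(u,v,(Q[v,u]*1000).round(1),(P[v,u]*1000).round(1))
f=manip.grab_frame("wrist");print(f["camera_matrix"],f["k1"],f["T_tool_cam"],f["range_z"][258,276])
img,P,s=shot("top")
for a in((.121,.15),(.109,.1155),(.097,.106)): blob(P,*a,.515,.015)
cv2.imwrite("pics/t2.png",cv2.resize(img[170:260,220:320],None,fx=5,fy=5))
E
```

```text
276 256 [  0.3 -38.1  12.3] [528.7  15.7 213.5]
276 258 [  0.3 -37.7  11.1] [527.5  15.4 213.1]
270 262 [ -2.4 -43.1  11.9] [527.6  18.3 218.5]
282 262 [  3.  -43.3  12. ] [529.1  13.  218.7]
276 275 [  0.3 -54.4  12. ] [528.4  15.6 229.8]
276 290 [  0.3 -65.2  11.8] [528.2  15.6 240.6]
276 212 [ 0.3 44.9  4. ] [520.6  13.7 130.5]
[[322.75648709   0.         276.02308262]
 [  0.         322.75648709 204.80696474]
 [  0.           0.           1.        ]] -0.036349897360363856 [[ 9.99999813e-01  5.01279778e-04 -3.49899866e-04  3.66932013e-04]
 [ 4.93072639e-04 -3.23037586e-01  9.46386007e-01 -1.73781284e-01]
 [ 3.61373360e-04 -9.46386003e-01 -3.23037773e-01  8.40945896e-02]
 [ 0.00000000e+00  0.00000000e+00  0.00000000e+00  1.00000000e+00]] 0.14964472
none 0.121 0.15
0.109 0.1155 28 (array([491.7,  19.9]), array([32.8,  8.8]), 81.8) mean [492.7  21.4 113.3] zmed 113.4
0.097 0.106 88 (array([489.9,  17.7]), array([98.4, 25.8]), 85.7) mean [490.2  28.  101.9] zmed 101.8
```

View pics/t2.png

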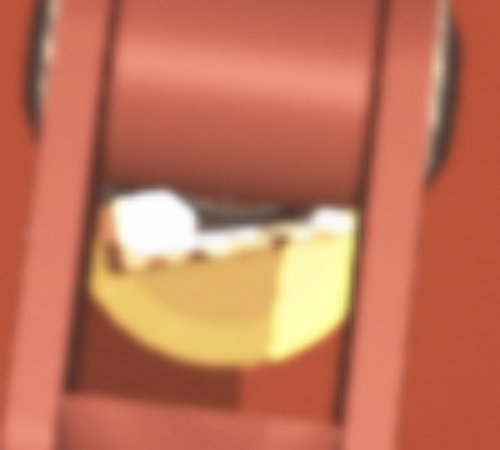

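The pads' visible ends measure about 38 mm short of the reported TCP when shut, 12 mm in front of the centre line as expected for the pad width. That explains the empty grasp, so the stated TCP can't be trusted. I'll part-open the fingers and measure the tips at several openings.

Call:
{"op": "drive_tool", "data": {"motion": [[[0,0,0],[0,0,0],0.4],[[0,0,0],[0,0,0],0.4],[[0,0,0],[0,0,0],0.4],[[0,0,0],[0,0,0],0.4]]}}

```text
time: 5.5
tool_pos: [0.5168, 0.013, 0.1753]
tool_rot: [-0.559, 0.559, -0.433, 0.433]
contact_force: [-0.2, -0.0, 0.5]
gripper_width: 0.297
```

```bash
cat >> h.py <<'E'
def tips():
    img,P,st=shot("wrist");T=pose(st);Q=(P-T[:3,3])@T[:3,:3]*1000
    m=(abs(Q[...,0])<60)&(Q[...,2]>-13)&(Q[...,2]<14)&(Q[...,1]>-75)&(Q[...,1]<-15)
    print("w",round(st["gripper_width"],3),"tcp",(st["tool_pos"]*1000).round(1))
    for s in(-1,1):
        k=m&(Q[...,0]*s>0)&(Q[...,0]*s<55)
        y=Q[k]; e=y[y[:,1]>np.percentile(y[:,1],99)-4]
        print(s,"tip y",np.percentile(y[:,1],[95,99,99.8]).round(1),"x range near tip",e[:,0].min().round(1),e[:,0].max().round(1),"z",e[:,2].min().round(1),e[:,2].max().round(1))
    return img,P,st
E
python3 - <<'E'
from h import *
img,P,st=tips(); blob(P,.117,.14,.515,.015)
E
```

```text
w 0.297 tcp [516.8  13.  175.3]
-1 tip y [-38.3 -34.1 -31.8] x range near tip -18.7 -12.2 z -10.2 12.2
1 tip y [-38.4 -34.1 -31.7] x range near tip 12.8 24.6 z -9.9 12.5
0.117 0.14 935 (array([517.4,  12.6]), array([25.1, 24.1]), 79.4) mean [519.2  13.1 127.8] zmed 128.7
```

Call:
{"op": "drive_tool", "data": {"motion": [[[0,0,0],[0,0,0],-0.1],[[0,0,0],[0,0,0],-0.1],[[0,0,0],[0,0,0],-0.1],[[0,0,0],[0,0,0],-0.1]]}}

```text
time: 5.95
tool_pos: [0.5168, 0.013, 0.1755]
tool_rot: [0.559, -0.559, 0.433, -0.433]
contact_force: [0.1, -0.0, -0.3]
gripper_width: 0.549
```

```bash
python3 - <<'E'
from h import *
img,P,st=tips(); blob(P,.117,.14,.515,.015)
go(517,13,100,-75.5)
E
```

```text
w 0.549 tcp [516.8  13.  175.5]
-1 tip y [-39.8 -35.6 -34. ] x range near tip -29.5 -22.8 z -9.8 12.2
1 tip y [-39.8 -35.9 -34.3] x range near tip 23.4 33.3 z -9.7 12.3
0.117 0.14 930 (array([517.2,  12.8]), array([25. , 24.9]), -46.3) mean [519.3  13.2 127.8] zmed 128.7
yaw -75.5 turn u [0.   0.01 0.  ] shift u (goal axes) [-1.000e-03  3.019e+00  8.000e-03] | pos [516.8  12.9 175.5] curyaw -75.46 j1,j6 [-0.12  1.2 ] w 0.551 F [1.3 0.3 0. ] t 6.0
```

```bash
python3 - <<'E'
from h import *
img,P,st=shot("wrist");T=pose(st);Q=(P-T[:3,3])@T[:3,:3]*1000
m=(Q[...,0]>15)&(Q[...,0]<45)&(Q[...,1]>-75)&(Q[...,1]<-10)
for a in range(-13,15,3):
    k=m&(Q[...,2]>=a)&(Q[...,2]<a+3)
    y=Q[k]
    if len(y)>3: print(a,len(y),"ymax",np.sort(y[:,1])[-4:].round(1),"x",y[y[:,1].argmax(),0].round(1))
v,u=np.where(m);print(u.min(),u.max(),v.min(),v.max())
i=np.argsort(v)[:1][0]
for uu in range(326,346,2):
  vv=np.where(m[:,uu])[0]
  if len(vv): print(uu,vv[:3],Q[vv[0],uu].round(1),Q[vv[0]+3,uu].round(1))
E
```

```text
-13 10 ymax [-53.3 -52.8 -40.2 -36.9] x 23.7
-10 106 ymax [-36.6 -36.5 -36.  -35.5] x 23.8
-7 123 ymax [-35.7 -35.5 -35.2 -34.7] x 23.8
-4 127 ymax [-35.  -34.7 -33.9 -33. ] x 23.9
-1 137 ymax [-35.5 -34.7 -34.5 -32.9] x 23.7
2 145 ymax [-36.3 -35.9 -35.8 -35.1] x 23.7
5 468 ymax [-35.2 -34.9 -34.4 -33.3] x 23.8
8 292 ymax [-36.4 -35.1 -34.1 -33.9] x 23.7
11 778 ymax [-37.7 -37.5 -37.4 -36.6] x 23.6
323 390 257 345
326 [257 258 259] [ 23.9 -38.   11.8] [ 23.5 -40.7  11.6]
328 [257 258 259] [ 24.9 -37.9  11.7] [ 24.3 -41.5  12.1]
330 [257 258 259] [ 25.8 -37.8  11.7] [ 25.2 -41.4  12. ]
332 [257 258 259] [ 26.7 -37.9  11.7] [ 26.2 -41.3  12. ]
334 [257 258 259] [ 27.6 -38.2  11.9] [ 27.2 -40.7  11.6]
336 [257 258 259] [ 28.6 -38.2  11.9] [ 28.  -41.2  11.9]
338 [257 258 259] [ 29.5 -38.5  12. ] [ 29.1 -40.5  11.5]
340 [259 260 261] [ 30.  -40.5  12. ] [ 29.5 -43.1  11.9]
342 [264 265 266] [ 30.  -45.4  12.2] [ 29.5 -48.   12.1]
344 [267 268 269] [ 31.9 -41.4   8.4] [ 30.  -50.   11.8]
```

Call:
{"op": "drive_tool", "data": {"motion": [[[0,0.6,0.02],[0,0,0],-0.1],[[0,0.6,0],[0,0,0],-0.1],[[0,0.6,0],[0,0,0],-0.1],[[0,0.6,0],[0,0,0],-0.1],[[0,0.6,0],[0,0,0],-0.1],[[0,0.3,0],[0,0,0],-0.1],[[0,0.2,0],[0,0,0],-0.1],[[0,0.16,0],[0,0,0],-0.1],[[0,0,0],[0,0,0],-0.1]]}}

```text
time: 6.95
tool_pos: [0.5173, 0.0131, 0.0838]
tool_rot: [-0.559, 0.559, -0.433, 0.433]
contact_force: [-0.1, 0.4, -0.7]
gripper_width: 0.55
```

```bash
python3 - <<'E'
from h import *
img,P,st=shot("wrist");T=pose(st);Q=(P-T[:3,3])@T[:3,:3]*1000
cv2.imwrite("pics/w3.png",cv2.resize(img[150:350,150:400],None,fx=3,fy=3))
for uu in(328,332,336):
  for vv in range(246,266,2): print(uu,vv,Q[vv,uu].round(1),(P[vv,uu]*1000).round(1))
go(517.3,12.9,81,-75.5)
E
```

```text
328 246 [ 26.1 -29.4  13.3] [536.7  -8.8 113.2]
328 248 [ 26.  -29.8  12.4] [535.9  -9.  113.6]
328 250 [ 26.1 -30.   11.4] [534.9  -9.3 113.9]
328 252 [ 26.2 -29.6  10.1] [533.6  -9.7 113.4]
328 254 [ 26.2 -29.7   9. ] [532.6 -10.  113.5]
328 256 [ 26.3 -29.8   7.9] [531.6 -10.4 113.6]
328 258 [ 24.5 -40.2  12.4] [535.5  -7.5 124. ]
328 260 [ 24.2 -41.9  12.3] [535.3  -7.3 125.7]
328 262 [ 23.9 -43.9  12.3] [535.3  -7.  127.7]
328 264 [ 23.8 -44.9  11.9] [534.8  -7.  128.7]
332 246 [ 28.  -29.5  13.3] [537.2 -10.7 113.3]
332 248 [ 27.9 -30.3  12.6] [536.6 -10.8 114.1]
332 250 [ 28.1 -29.6  11.2] [535.2 -11.3 113.4]
332 252 [ 28.3 -29.2   9.9] [534.  -11.8 113. ]
332 254 [ 28.2 -29.9   9.1] [533.2 -11.9 113.7]
332 256 [ 28.1 -30.5   8.3] [532.5 -12.  114.4]
332 258 [ 26.5 -39.5  12. ] [535.6  -9.5 123.3]
332 260 [ 26.1 -41.6  12.2] [535.6  -9.1 125.4]
332 262 [ 25.8 -43.4  12.1] [535.5  -8.9 127.2]
332 264 [ 25.5 -45.1  12. ] [535.4  -8.6 128.9]
336 246 [ 30.1 -29.1  13.1] [537.6 -12.7 112.9]
336 248 [ 29.9 -30.3  12.6] [537.  -12.7 114.1]
336 250 [ 30.  -30.3  11.6] [536.  -13.  114.2]
336 252 [ 30.3 -29.3   9.9] [534.5 -13.7 113.1]
336 254 [ 30.1 -30.2   9.3] [533.9 -13.7 114.1]
336 256 [ 30.3 -29.7   7.9] [532.6 -14.3 113.5]
336 258 [ 28.3 -39.7  12.1] [536.2 -11.2 123.5]
336 260 [ 28.1 -40.7  11.6] [535.7 -11.2 124.5]
336 262 [ 27.7 -43.1  11.9] [535.8 -10.7 126.9]
336 264 [ 27.4 -44.7  11.8] [535.6 -10.5 128.5]
yaw -75.5 turn u [-0.01  0.01  0.  ] shift u (goal axes) [ 0.003  0.13  -0.012] | pos [517.6  13.   84.3] curyaw -75.46 j1,j6 [-0.12  1.2 ] w 0.549 F [ 0.1 -0.7  0.3] t 7.0
```

View pics/w3.png

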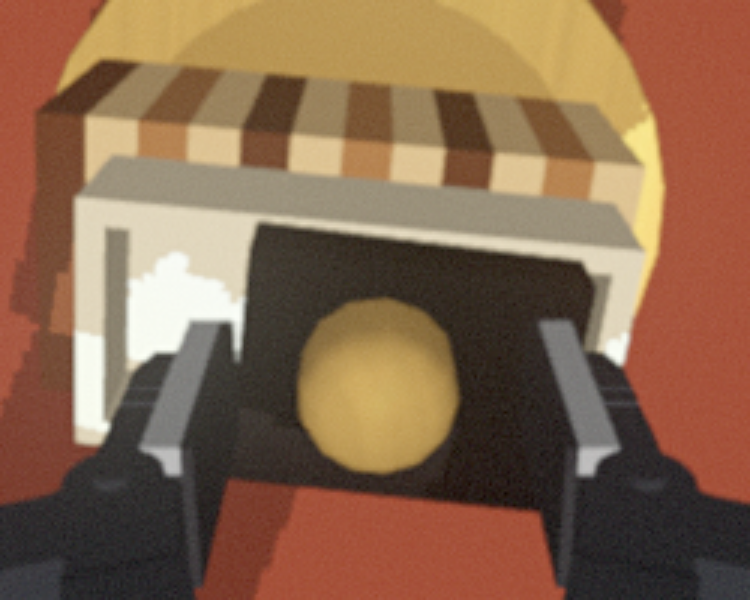

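The crop shows the foot at crop (378,385), midway between the two fingers, with both tips about 8 mm above the lid.

Call:
{"op": "drive_tool", "data": {"motion": [[[0,0.17,-0.01],[0,0,0],-0.1],[[0,0,0],[0,0,0],0.2],[[0,0,0],[0,0,0],0.4],[[0,0,0],[0,0,0],1],[[0,0,0],[0,0,0],1],[[0,0,0],[0,0,0],1],[[0,0,0],[0,0,0],1]]}}

```text
time: 7.7
tool_pos: [0.5191, 0.0131, 0.0826]
tool_rot: [0.56, -0.558, 0.431, -0.434]
contact_force: [-1.7, 0.9, 7.9]
gripper_width: 0.271
```

```bash
python3 - <<'E'
from h import *
img,P,st=shot("wrist");T=pose(st);Q=(P-T[:3,3])@T[:3,:3]*1000
m=(Q[...,0]>12)&(Q[...,0]<45)&(Q[...,1]>-75)&(Q[...,1]<-33)&(abs(Q[...,2]-11)<4)
print("tip front y",np.sort(Q[m][:,1])[-12:].round(1))
blob(P,.118,.14,.517,.013,.02)
go(517.3,12.9,81,-75.5)
E
```

```text
tip front y [-35.4 -35.4 -35.1 -35.1 -35.  -34.9 -34.9 -34.8 -34.7 -34.6 -34.6 -34.3]
0.118 0.14 2839 (array([518. ,  13.3]), array([29.7, 26.6]), -75.6) mean [521.7  13.9 128.4] zmed 128.9
yaw -75.5 turn u [-0.05  0.01  0.01] shift u (goal axes) [-0.011  0.063 -0.07 ] | pos [519.1  13.1  82.6] curyaw -75.46 j1,j6 [-0.12  1.2 ] w 0.269 F [-0.5  1.4  8.2] t 7.8
```

Call:
{"op": "drive_tool", "data": {"motion": [[[0,-0.1,0],[0,0,0],1],[[0,-0.1,0],[0,0,0],1],[[0,-0.3,0],[0,0,0],1],[[0,-0.6,0],[0,0,0],1],[[0,-0.8,0],[0,0,0],1],[[0,-0.8,0],[0,0,0],1],[[0,-0.5,0],[0,0,0],1],[[0,0,0],[0,0,0],1]]}}

```text
time: 8.55
tool_pos: [0.5188, 0.0128, 0.1629]
tool_rot: [0.56, -0.558, 0.431, -0.434]
contact_force: [0.8, 0.6, -0.5]
gripper_width: 0.267
```

```bash
python3 - <<'E'
from h import *
img,P,st=shot("wrist");T=pose(st);Q=(P-T[:3,3])@T[:3,:3]*1000
cv2.imwrite("pics/w4.png",img[60:360,100:540])
np.savez("pics/w4.npz",Q=Q,img=img)
for a in((.109,.1155),(.097,.106),(.07,.085)): blob(P,*a,.515,.015)
blob(P,.02,.04,.634,-.208,.02);blob(P,.02,.04,.535,-.237,.02);blob(P,.005,.014,.585,-.223,.1)
go(585,-222.7,130,-74.4)
E
```

```text
0.109 0.1155 4467 (array([513.8,   7.2]), array([57.4, 46.6]), -83.0) mean [515.2   7.7 113.4] zmed 113.4
0.097 0.106 1873 (array([511.6,  16.7]), array([99.8, 50.9]), -81.3) mean [516.9  22.1 101.2] zmed 101.3
0.07 0.085 2629 (array([512.6,  22. ]), array([119.9,  62.6]), -80.7) mean [528.6  39.3  77.5] zmed 77.4
0.02 0.04 537 (array([ 635.4, -208.6]), array([24.7, 23.6]), 58.2) mean [ 635.  -206.7   25.3] zmed 25.8
0.02 0.04 412 (array([ 534.3, -237.2]), array([24.7, 23.4]), 18.2) mean [ 535.3 -235.    25.4] zmed 25.8
0.005 0.014 5053 (array([ 584.4, -223.4]), array([160.4,  48. ]), 16.3) mean [ 589.8 -218.2    8.6] zmed 8.0
yaw -74.4 turn u [-0.03 -0.21  0.01] shift u (goal axes) [9.801 1.243 0.055] | pos [517.8  12.9 161.1] curyaw -75.46 j1,j6 [-0.12  1.2 ] w 0.266 F [ 0.2  0.1 -0.3] t 8.6
```

View pics/w4.png

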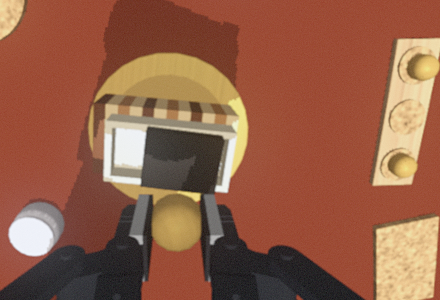

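The foot is held between the pads at crop (178,222), and the lid is undisturbed. I'll fit the dome to find where the foot sits in the tool frame.

```bash
python3 - <<'E'
from h import *
from scipy.optimize import least_squares
d=np.load("pics/w4.npz");Q=d["Q"]
m=np.zeros(Q.shape[:2],bool);m[255:308,258:298]=1
m&=(abs(Q[...,0])<10)&(abs(Q[...,2])<15)&(Q[...,1]>-70)&(Q[...,1]<-20)
q=Q[m];print(len(q),np.percentile(q,[1,50,99],axis=0).round(1))
f=lambda p:np.linalg.norm(q-p[:3],axis=1)-14.56
r=least_squares(f,[0,-35,0],loss='soft_l1');print(r.x.round(1),abs(r.fun).mean(), "dome top y",r.x[1]-14.56,"base y",r.x[1]-14.56+18)
E
```

```text
1970 [[ -8.  -49.3 -10.1]
 [  0.8 -46.2   4. ]
 [  9.6 -32.1  10.6]]
[  0.3 -34.7  -3.2] 0.5811840251215843 dome top y -49.302937899266404 base y -31.302937899266404
```

Call:
{"op": "drive_tool", "data": {"motion": [[[0,0,0],[0.0,-0.21,0],1],[[0.6,0,0.02],[0,0,0],1],[[0.98,0,0.02],[0,0,0],1],[[0.98,0,0.02],[0,0,0],1],[[0.98,0,0.02],[0,0,0],1],[[0.98,0,0.02],[0,0,0],1],[[0.98,0,0.02],[0,0,0],1],[[0.98,0,0.02],[0,0,0],1],[[0.98,0,0.01],[0,0,0],1],[[0.98,0,0],[0,0,0],1],[[0.95,0.4,0],[0,0,0],1],[[0.4,0.6,0],[0,0,0],1]]}}

```text
time: 9.8
tool_pos: [0.5868, -0.2248, 0.1342]
tool_rot: [-0.563, 0.563, -0.428, 0.429]
contact_force: [-0.3, 0.1, -0.6]
gripper_width: 0.267
```

Call:
{"op": "drive_tool", "data": {"motion": [[[0,0.8,0],[0,0,0],1],[[0,0.8,0],[0,0,0],1],[[0,0.8,0],[0,0,0],1],[[0,0.6,0],[0,0,0],1],[[0,0.6,0],[0,0,0],1],[[0,0.4,0],[0,0,0],1],[[0,0,0],[0,0,0],1],[[0,0,0],[0,0,0],1]]}}

```text
time: 10.6
tool_pos: [0.5868, -0.2219, 0.035]
tool_rot: [0.563, -0.563, 0.427, -0.428]
contact_force: [0.3, 0.1, -0.6]
gripper_width: 0.267
```

```bash
python3 - <<'E'
from h import *
go(587.2,-221.9,-19,-74.4)
img,P,st=shot("wrist");T=pose(st);Q=(P-T[:3,3])@T[:3,:3]*1000
cv2.imwrite("pics/w5.png",img[60:360,100:540])
blob(P,.019,.04,.634,-.208,.02);blob(P,.019,.04,.535,-.237,.02);blob(P,.005,.014,.585,-.223,.1)
from scipy.optimize import least_squares
m=np.zeros(Q.shape[:2],bool);m[255:308,258:298]=1
m&=(abs(Q[...,0])<10)&(abs(Q[...,2])<15)&(Q[...,1]>-70)&(Q[...,1]<-20)
q=Q[m]
r=least_squares(lambda p:np.linalg.norm(q-p[:3],axis=1)-14.56,[0,-35,0],loss='soft_l1');print(r.x.round(1))
E
```

```text
yaw -74.4 turn u [-0. -0.  0.] shift u (goal axes) [0.007 2.16  0.016] | pos [ 586.8 -221.9   35. ] curyaw -74.4 j1,j6 [-0.48  0.82] w 0.267 F [ 0.3  0.1 -0.6] t 10.6
0.019 0.04 1462 (array([ 635.7, -210.4]), array([25.3, 24.8]), 14.8) mean [ 636.7 -210.    25.6] zmed 26.1
0.019 0.04 403 (array([ 530.8, -240.2]), array([24.7, 15.2]), -66.7) mean [ 532.6 -239.8   26.3] zmed 26.7
0.005 0.014 8892 (array([ 609.9, -216.9]), array([106.7,  46.1]), 16.4) mean [ 614.7 -215.     8.7] zmed 8.2
[  0.3 -34.7  -3.2]
```

View pics/w5.png

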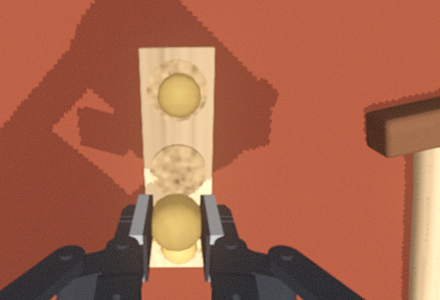

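The foot hangs over the strip, in line with the empty disc at crop (178,168) and the far foot at (180,93). It needs only a small sideways correction.

Call:
{"op": "drive_tool", "data": {"motion": [[[0.05,0.6,0.01],[0,0,0],1],[[0,0.6,0],[0,0,0],1],[[0,0.5,0],[0,0,0],1],[[0,0.2,0],[0,0,0],1],[[0,0.1,0],[0,0,0],1],[[0,0.05,0],[0,0,0],1],[[0,0,0],[0,0,0],1]]}}

```text
time: 11.35
tool_pos: [0.5874, -0.223, -0.0162]
tool_rot: [0.563, -0.563, 0.427, -0.428]
contact_force: [-0.0, 0.1, -1.7]
gripper_width: 0.271
```

Call:
{"op": "drive_tool", "data": {"motion": [[[0,0.06,0],[0,0,0],1],[[0,0,0],[0,0,0],1]]}}

```text
time: 11.55
tool_pos: [0.5873, -0.223, -0.0177]
tool_rot: [0.563, -0.563, 0.427, -0.428]
contact_force: [-0.8, 0.2, -0.5]
gripper_width: 0.269
```

Call:
{"op": "drive_tool", "data": {"motion": [[[0,0.05,0],[0,0,0],1],[[0,0,0],[0,0,0],1]]}}

```text
time: 11.75
tool_pos: [0.587, -0.2228, -0.0193]
tool_rot: [0.563, -0.563, 0.428, -0.428]
contact_force: [-1.8, 0.5, -0.7]
gripper_width: 0.271
```

Call:
{"op": "drive_tool", "data": {"motion": [[[0,0.04,0],[0,0,0],1],[[0,0,0],[0,0,0],1]]}}

```text
time: 11.95
tool_pos: [0.5871, -0.2229, -0.0203]
tool_rot: [0.563, -0.563, 0.428, -0.428]
contact_force: [-0.5, 0.4, 1.4]
gripper_width: 0.27
```

Call:
{"op": "drive_tool", "data": {"motion": [[[0,0.03,0],[0,0,0],1],[[0,0,0],[0,0,0],1]]}}

```text
time: 12.15
tool_pos: [0.5871, -0.2229, -0.0203]
tool_rot: [-0.563, 0.563, -0.428, 0.427]
contact_force: [-2.0, 1.9, 4.3]
gripper_width: 0.267
```

Contact came at the predicted height, so I'll release and lift.

Call:
{"op": "drive_tool", "data": {"motion": [[[0,0,0],[0,0,0],0.3],[[0,0,0],[0,0,0],0.1],[[0,0,0],[0,0,0],-0.1],[[0,0,0],[0,0,0],-0.3],[[0,0,0],[0,0,0],-0.3],[[0,-0.4,0],[0,0,0],-0.3],[[0,-0.8,0],[0,0,0],-0.3],[[0,-1,0],[0,0,0],-0.3],[[0,-1,0],[0,0,0],-0.3],[[0,-1,0],[0,0,0],-0.3],[[0,-1,0],[0,0,0],-0.3]]}}

```text
time: 13.25
tool_pos: [0.5871, -0.2229, 0.1109]
tool_rot: [0.563, -0.563, 0.427, -0.428]
contact_force: [-0.0, -0.2, 0.3]
gripper_width: 0.65
```

Call:
{"op": "drive_tool", "data": {"motion": [[[0,-1,0],[0,0,0],-0.3],[[0,-0.8,0],[0,0,0],-0.3],[[0,0,0],[0,0,0],-0.3],[[0,0,0],[0,0,0],-0.3]]}}

```text
time: 13.65
tool_pos: [0.5872, -0.2229, 0.1544]
tool_rot: [0.563, -0.563, 0.427, -0.428]
contact_force: [-0.2, -0.4, -0.6]
gripper_width: 0.65
```

```bash
python3 - <<'E'
from h import *
img,P,st=shot("wrist")
for c in((.635,-.209),(.585,-.2235),(.534,-.238)): blob(P,.019,.04,*c,.022)
blob(P,.005,.014,.585,-.223,.1)
go(513.9,7.5,163,-75.5)
go(513.9,7.5,163,7.3,True)
E
```

```text
0.019 0.04 562 (array([ 635.7, -210.2]), array([24.1, 23.5]), 16.0) mean [ 636.2 -210.2   25.6] zmed 25.9
0.019 0.04 512 (array([ 585.4, -224.1]), array([25., 25.]), 70.0) mean [ 586.8 -223.8   25.4] zmed 25.8
0.019 0.04 443 (array([ 536. , -238.6]), array([25.1, 23.4]), -71.2) mean [ 537.2 -238.3   25.3] zmed 25.9
0.005 0.014 5073 (array([ 584.1, -223.9]), array([159.8,  45.9]), 16.9) mean [ 591.8 -222.     8.4] zmed 7.9
yaw -75.5 turn u [ 0.01  0.22 -0.01] shift u (goal axes) [-9.636 -0.401 -0.506] | pos [ 586.5 -222.6  153. ] curyaw -74.41 j1,j6 [-0.48  0.82] w 0.654 F [-0.7 -0.6 -0.7] t 13.7
yaw 7.3 turn u [  0.   -16.34  -0.02] shift u (goal axes) [-1.709 -0.401  9.497] | pos [ 586.5 -222.6  153. ] curyaw -74.41 j1,j6 [-0.48  0.82] w 0.654 F [-0.7 -0.6 -0.7] t 13.7
```

The foot now measures (585.4,-224.1), within 1 mm of midway between its neighbours, which are undisturbed. Next is the lid.

Call:
{"op": "drive_tool", "data": {"motion": [[[0,0,0],[0,0.86,0],-1],[[0,0,0],[0,0.86,0],-1],[[-0.95,0,-0.18],[0,0,0],-1],[[-0.95,0,-0.18],[0,0,0],-1],[[-0.95,0,-0.18],[0,0,0],-1],[[-0.95,0,-0.18],[0,0,0],-1],[[-0.95,0,-0.18],[0,0,0],-1],[[-0.95,0,-0.18],[0,0,0],-1],[[-0.95,0,-0.18],[0,0,0],-1],[[-0.95,0,-0.18],[0,0,0],-1],[[-0.95,0,-0.18],[0,0,0],-1],[[-0.94,0,-0.14],[0,0,0],-0.7]]}}

```text
time: 14.9
tool_pos: [0.5128, 0.0083, 0.1517]
tool_rot: [-0.529, 0.53, -0.47, 0.468]
contact_force: [-0.3, -0.5, -1.7]
gripper_width: 0.861
```

Call:
{"op": "drive_tool", "data": {"motion": [[[0,0.5,0],[0,0,0],-0.7],[[0,0.5,0],[0,0,0],-0.7],[[0,0.5,0],[0,0,0],-0.7],[[0,0.4,0],[0,0,0],-0.7],[[0,0,0],[0,0,0],-0.7],[[0,0,0],[0,0,0],-0.7]]}}

```text
time: 15.5
tool_pos: [0.5144, 0.0068, 0.106]
tool_rot: [-0.529, 0.53, -0.469, 0.469]
contact_force: [0.4, 0.4, 0.7]
gripper_width: 0.849
```

```bash
cat >> h.py <<'E'
def front(Q):
    for s in(-1,1):
        m=(Q[...,0]*s>10)&(Q[...,0]*s<58)&(Q[...,1]>-75)&(Q[...,1]<-28)&(abs(Q[...,2]-11.5)<2.5)
        m[:, :]&=True
        u=np.where(m.any(0))[0]; ys=[]
        y=Q[m]; xs=np.abs(y[:,0])
        print(s,"front tip y top values",np.sort(y[:,1])[-40::6].round(1),"x min",xs.min().round(1))
E
python3 - <<'E'
from h import *
img,P,st=shot("wrist");T=pose(st);Q=(P-T[:3,3])@T[:3,:3]*1000
cv2.imwrite("pics/w6.png",img[100:400,80:480])
blob(P,.109,.118,.514,.007,.06);blob(P,.097,.106,.513,.017)
front(Q)
go(513.9,7.5,67,-83)
E
```

```text
0.109 0.118 7433 (array([513.7,   7.3]), array([58. , 46.9]), -83.2) mean [515.5   7.4 113.4] zmed 113.5
0.097 0.106 2658 (array([511.6,  17. ]), array([100.1,  51. ]), -81.5) mean [524.4  15.9 101.2] zmed 101.4
-1 front tip y top values [-45.3 -45.  -44.7 -44.3 -43.9 -43.4 -42.5] x min 35.5
1 front tip y top values [-45.3 -45.1 -44.7 -44.1 -43.5 -43.3 -42.6] x min 36.0
yaw -83 turn u [-0.   -0.01  0.  ] shift u (goal axes) [-0.03   1.586 -0.033] | pos [514.8   6.8 106.7] curyaw -83.04 j1,j6 [-0.13  1.32] w 0.853 F [-0.   0.1 -0. ] t 15.6
```

View pics/w6.png

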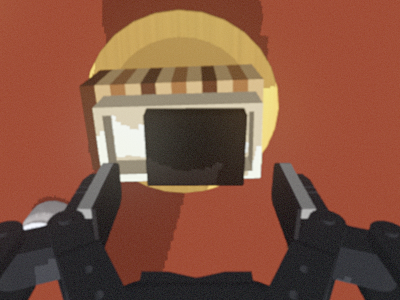

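The view shows the lid squarely between the fingers at crop (195,147), with the insert rim visible around it.

Call:
{"op": "drive_tool", "data": {"motion": [[[-0.03,0.5,-0.03],[0,0,0],-0.7],[[0,0.5,0],[0,0,0],-0.7],[[0,0.3,0],[0,0,0],-0.7],[[0,0.17,0],[0,0,0],-0.7],[[0,0.1,0],[0,0,0],-0.7],[[0,0,0],[0,0,0],-0.7],[[0,0,0],[0,0,0],-0.7]]}}

```text
time: 16.25
tool_pos: [0.5139, 0.0079, 0.0675]
tool_rot: [0.53, -0.529, 0.468, -0.469]
contact_force: [-0.6, 0.0, 0.3]
gripper_width: 0.849
```

```bash
python3 - <<'E'
from h import *
go(513.7,7.3,67,-83)
E
```

```text
yaw -83 turn u [-0.01 -0.    0.  ] shift u (goal axes) [ 0.023  0.021 -0.012] | pos [513.9   7.9  67.5] curyaw -83.01 j1,j6 [-0.13  1.32] w 0.849 F [-0.6  0.   0.3] t 16.2
```

Call:
{"op": "drive_tool", "data": {"motion": [[[0.02,0,0],[0,0,0],-0.5],[[0,0,0],[0,0,0],-0.4],[[0,0,0],[0,0,0],0],[[0,0,0],[0,0,0],1],[[0,0,0],[0,0,0],1],[[0,0,0],[0,0,0],1],[[0,0,0],[0,0,0],1]]}}

```text
time: 16.95
tool_pos: [0.5145, 0.0073, 0.0682]
tool_rot: [0.53, -0.529, 0.468, -0.469]
contact_force: [0.4, 0.3, 5.6]
gripper_width: 0.656
```

Call:
{"op": "drive_tool", "data": {"motion": [[[0,-0.05,0],[0,0,0],1],[[0,-0.1,0],[0,0,0],1],[[0,-0.2,0],[0,0,0],1],[[0,0,0],[0,0,0],1]]}}

```text
time: 17.35
tool_pos: [0.5139, 0.0074, 0.0764]
tool_rot: [0.53, -0.529, 0.468, -0.469]
contact_force: [0.6, -0.1, -0.4]
gripper_width: 0.659
```

```bash
python3 - <<'E'
from h import *
img,P,st=shot("wrist");T=pose(st);Q=(P-T[:3,3])@T[:3,:3]*1000
cv2.imwrite("pics/w7.png",img[100:400,80:480])
blob(P,.109,.13,.514,.007,.034);blob(P,.097,.106,.513,.017)
front(Q)
go(595,232.5,130,-83)
E
```

```text
0.109 0.13 12040 (array([513.5,   6.8]), array([63.8, 47.3]), -82.6) mean [517.    7.4 121.4] zmed 121.7
0.097 0.106 3627 (array([514.2,  17.3]), array([100.4,  46.1]), -80.9) mean [528.   24.9 101. ] zmed 101.3
-1 front tip y top values [-42.3 -42.1 -41.5 -41.2 -40.4 -39.3 -38.8] x min 10.1
1 front tip y top values [-42.4 -42.  -41.4 -40.7 -40.5 -40.  -38.3] x min 10.0
yaw -83 turn u [-0. -0.  0.] shift u (goal axes) [-8.54  -2.153  4.32 ] | pos [513.8   7.4  76.2] curyaw -83.0 j1,j6 [-0.13  1.32] w 0.663 F [-0.5  0.6 -1.3] t 17.4
```

View pics/w7.png

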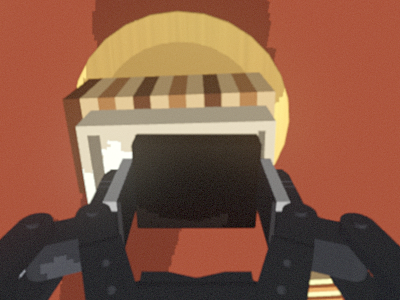

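The lid is held level between the pads, and the insert stayed in place. Lifting and moving to the mat.

Call:
{"op": "drive_tool", "data": {"motion": [[[0,-0.6,0],[0,0,0],1],[[0,-0.9,0],[0,0,0],1],[[0,-0.65,0],[0,0,0],1],[[-0.6,0,0.3],[0,0,0],1],[[-0.9,0,0.45],[0,0,0],1],[[-0.9,0,0.45],[0,0,0],1],[[-0.9,0,0.45],[0,0,0],1],[[-0.9,0,0.45],[0,0,0],1],[[-0.9,0,0.45],[0,0,0],1],[[-0.9,0,0.45],[0,0,0],1],[[-0.9,0,0.45],[0,0,0],1],[[-0.9,0,0.45],[0,0,0],1]]}}

```text
time: 18.6
tool_pos: [0.5872, 0.214, 0.1308]
tool_rot: [0.53, -0.529, 0.468, -0.469]
contact_force: [0.3, 0.3, -0.3]
gripper_width: 0.66
```

Call:
{"op": "drive_tool", "data": {"motion": [[[-0.74,0,0.42],[0,0,0],1],[[0,0.7,0],[0,0,0],1],[[0,0.8,0],[0,0,0],1],[[0,0.8,0],[0,0,0],1],[[0,0.7,0],[0,0,0],1],[[0,0,0],[0,0,0],1],[[0,0,0],[0,0,0],1]]}}

```text
time: 19.3
tool_pos: [0.5946, 0.232, 0.0544]
tool_rot: [-0.529, 0.53, -0.469, 0.469]
contact_force: [0.4, -0.2, 0.1]
gripper_width: 0.661
```

```bash
python3 - <<'E'
from h import *
img,P,st=shot("wrist");T=pose(st);Q=(P-T[:3,3])@T[:3,:3]*1000
cv2.imwrite("pics/w8.png",img[60:360,100:540])
m=(P[...,2]>.005)&(P[...,2]<.012)&(np.hypot(P[...,0]-.595,P[...,1]-.232)<.065)
# circle from edge: outer points by angle
q=P[m][:,:2]*1000;print(m.sum(),rect(q/1000))
from scipy.optimize import least_squares
h=cv2.convexHull(q.astype(np.float32))[:,0]
r=least_squares(lambda p:np.hypot(h[:,0]-p[0],h[:,1]-p[1])-50,[595,232],loss='soft_l1');print(r.x)
k=(abs(Q[...,0])<26)&(abs(Q[...,2])<30)&(Q[...,1]<-40)&(Q[...,1]>-60)
print("lid top y",np.median(Q[k][:,1]),"z range",np.percentile(Q[k][:,2],[1,99]))
go(595,232,-20,-83)
E
```

```text
9571 (array([611.5, 233. ]), array([98.5, 65.8]), -84.1)
[594.40890906 231.26482232]
lid top y -45.25051489868845 z range [-22.86926093  22.71439394]
yaw -83 turn u [-0.01 -0.01 -0.  ] shift u (goal axes) [ 0.01   3.02  -0.018] | pos [595.4 232.3  55.5] curyaw -83.03 j1,j6 [0.26 1.7 ] w 0.655 F [ 0.6  0.9 -0.2] t 19.4
```

Call:
{"op": "drive_tool", "data": {"motion": [[[0,0.7,0],[0,0,0],1],[[0,0.8,0],[0,0,0],1],[[0,0.7,0],[0,0,0],1],[[0,0.5,0],[0,0,0],1],[[0,0.25,0],[0,0,0],1],[[0,0.1,0],[0,0,0],1],[[0,0,0],[0,0,0],1],[[0,0,0],[0,0,0],1]]}}

```text
time: 20.15
tool_pos: [0.5957, 0.2327, -0.0206]
tool_rot: [0.53, -0.529, 0.468, -0.469]
contact_force: [0.3, -0.1, -1.0]
gripper_width: 0.656
```

Call:
{"op": "drive_tool", "data": {"motion": [[[0,0.05,0],[0,0,0],1],[[0,0,0],[0,0,0],1]]}}

```text
time: 20.35
tool_pos: [0.5953, 0.2326, -0.0223]
tool_rot: [0.53, -0.529, 0.468, -0.469]
contact_force: [0.3, 0.1, -1.1]
gripper_width: 0.658
```

Call:
{"op": "drive_tool", "data": {"motion": [[[0,0.04,0],[0,0,0],1],[[0,0,0],[0,0,0],1]]}}

```text
time: 20.55
tool_pos: [0.5949, 0.2325, -0.0238]
tool_rot: [-0.53, 0.53, -0.469, 0.469]
contact_force: [1.1, -1.0, -0.1]
gripper_width: 0.66
```

Call:
{"op": "drive_tool", "data": {"motion": [[[0,0.05,0],[0,0,0],1],[[0,0,0],[0,0,0],1]]}}

```text
time: 20.75
tool_pos: [0.5947, 0.2324, -0.0253]
tool_rot: [-0.529, 0.53, -0.469, 0.469]
contact_force: [-0.7, -0.7, -0.3]
gripper_width: 0.66
```

Call:
{"op": "drive_tool", "data": {"motion": [[[0,0.04,0],[0,0,0],1],[[0,0,0],[0,0,0],1]]}}

```text
time: 20.95
tool_pos: [0.595, 0.2325, -0.0257]
tool_rot: [0.53, -0.53, 0.469, -0.469]
contact_force: [-1.9, -0.0, 3.3]
gripper_width: 0.661
```

Call:
{"op": "drive_tool", "data": {"motion": [[[0,0.03,0],[0,0,0],1],[[0,0,0],[0,0,0],1]]}}

```text
time: 21.15
tool_pos: [0.595, 0.2325, -0.0258]
tool_rot: [-0.529, 0.53, -0.469, 0.469]
contact_force: [-3.5, -0.2, 6.0]
gripper_width: 0.658
```

Contact confirmed. Releasing the lid and returning to the insert.

Call:
{"op": "drive_tool", "data": {"motion": [[[0,0,0],[0,0,0],-0.4],[[0,0,0],[0,0,0],-0.6],[[0,0,0],[0,0,0],-0.8],[[0,-0.5,0],[0,0,0],-0.8],[[0,-1,0],[0,0,0],-0.8],[[0,-1,0],[0,0,0],-0.8],[[0,-1,0],[0,0,0],-0.8],[[0,-1,0],[0,0,0],-0.8],[[0,-1,0],[0,0,0],-0.8],[[0,-1,0],[0,0,0],-0.8],[[0,0,0],[0,0,0],-0.8],[[0,0,0],[0,0,0],-0.8]]}}

```text
time: 22.35
tool_pos: [0.5954, 0.2326, 0.1369]
tool_rot: [0.53, -0.529, 0.468, -0.469]
contact_force: [-0.1, 0.0, -0.7]
gripper_width: 0.903
```

```bash
python3 - <<'E'
from h import *
img,P,st=shot("wrist")
blob(P,.015,.03,.595,.232,.05);
m=(P[...,2]>.005)&(P[...,2]<.012)&(np.hypot(P[...,0]-.595,P[...,1]-.232)<.065)
print(rect(P[m][:,:2]))
go(512.5,17.5,135,8.8)
E
```

```text
0.015 0.03 2893 (array([595.4, 232. ]), array([58. , 45.7]), -82.9) mean [596.2 232.1  19.4] zmed 19.5
(array([595. , 231.3]), array([99. , 98.2]), -20.8)
yaw 8.8 turn u [ 1.000e-02 -1.836e+01 -1.000e-02] shift u (goal axes) [-4.555  0.01  -7.992] | pos [594.5 232.4 135.2] curyaw -83.01 j1,j6 [0.26 1.7 ] w 0.899 F [ 0.  -0.6 -0.8] t 22.4
```

The lid is centred on the mat to within 1 mm.

Call:
{"op": "drive_tool", "data": {"motion": [[[0,0,0],[0,-1,0],-1],[[0,0,0],[0,-1,0],-1],[[0,0,0],[0,-1,0],-1],[[0,0,0],[0,-1,0],-1],[[0,0,0],[0,-1,0],-1],[[0,0,0],[0,-1,0],-1],[[0,0,0],[0,-1,0],-1],[[0,0,0],[0,-1,0],-1],[[0,0,0],[0,-1,0],-1],[[0,0,0],[0,-1,0],-1],[[0,0,0],[0,-1,0],-1],[[0,0,0],[0,-1,0],-1]]}}

```text
time: 23.6
tool_pos: [0.5936, 0.2321, 0.1333]
tool_rot: [-0.693, 0.694, -0.141, 0.139]
contact_force: [-0.6, -0.9, 0.2]
gripper_width: 0.997
```

Call:
{"op": "drive_tool", "data": {"motion": [[[0,0,0],[0,-1,0],-1],[[0,0,0],[0,-1,0],-1],[[0,0,0],[0,-1,0],-1],[[0,0,0],[0,-1,0],-1],[[0,0,0],[0,-1,0],-1],[[0,0,0],[0,-1,0],-1],[[0,0,0],[0,-0.36,0],-1],[[0,0,0],[0,0,0],-1]]}}

```text
time: 24.4
tool_pos: [0.5937, 0.2322, 0.1335]
tool_rot: [-0.705, 0.705, 0.053, -0.055]
contact_force: [-0.1, -0.4, -0.2]
gripper_width: 1.001
```

Call:
{"op": "drive_tool", "data": {"motion": [[[-0.5,0,-0.89],[0,0,0],-1],[[-0.5,0,-0.89],[0,0,0],-1],[[-0.5,0,-0.89],[0,0,0],-1],[[-0.5,0,-0.89],[0,0,0],-1],[[-0.5,0,-0.89],[0,0,0],-1],[[-0.5,0,-0.89],[0,0,0],-1],[[-0.5,0,-0.89],[0,0,0],-1],[[-0.5,0,-0.89],[0,0,0],-1],[[-0.56,0,-0.87],[0,0,0],-1],[[0,0,0],[0,0,0],-1],[[0,0,0],[0,0,0],-1]]}}

```text
time: 25.5
tool_pos: [0.5123, 0.0176, 0.1349]
tool_rot: [0.705, -0.705, -0.053, 0.054]
contact_force: [-0.2, -0.2, 0.0]
gripper_width: 0.994
```

```bash
python3 - <<'E'
from h import *
img,P,st=shot("wrist");cv2.imwrite("pics/w9.png",img)
blob(P,.096,.106,.513,.017,.07);blob(P,.07,.085,.513,.02)
m=(P[...,2]>.096)&(P[...,2]<.106)&(np.hypot(P[...,0]-.513,P[...,1]-.017)<.07)
go(512,17,46,8.8)
E
```

```text
0.096 0.106 3224 (array([511.7,  16.7]), array([101.1,  50.1]), -81.3) mean [510.8  19.7 101. ] zmed 101.3
0.07 0.085 5919 (array([512.,  15.]), array([87.4, 40.3]), -81.3) mean [511.6  17.3  82.5] zmed 82.5
yaw 8.8 turn u [-0.01 -0.01 -0.01] shift u (goal axes) [-0.028  3.563 -0.037] | pos [512.5  18.  135.1] curyaw 8.76 j1,j6 [-0.11 -0.26] w 0.999 F [-0.7 -0.1  0.1] t 25.6
```

View pics/w9.png

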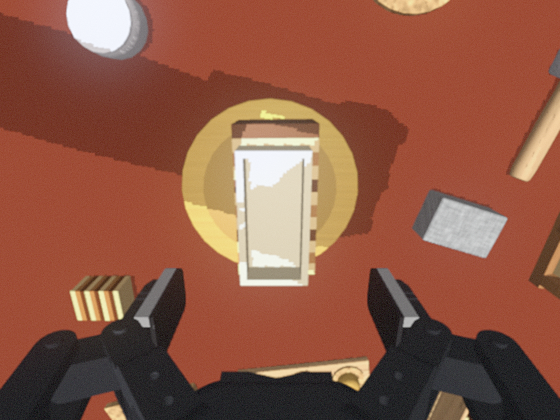

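The insert is open side up and empty, lying lengthwise on the box between the open fingers. It's centred at about (275,215).

Call:
{"op": "drive_tool", "data": {"motion": [[[-0.03,0.6,-0.04],[0,0,0],-1],[[0,0.7,0],[0,0,0],-1],[[0,0.7,0],[0,0,0],-1],[[0,0.7,0],[0,0,0],-1],[[0,0.4,0],[0,0,0],-1],[[0,0.2,0],[0,0,0],-1],[[0,0.18,0],[0,0,0],-1],[[0,0,0],[0,0,0],-1],[[0,0,0],[0,0,0],-1]]}}

```text
time: 26.45
tool_pos: [0.5128, 0.0166, 0.0494]
tool_rot: [-0.705, 0.705, 0.055, -0.054]
contact_force: [0.3, 0.3, 0.5]
gripper_width: 0.998
```

Call:
{"op": "drive_tool", "data": {"motion": [[[0,0,0],[0,0,0],-0.5],[[0,0,0],[0,0,0],-0.3],[[0,0,0],[0,0,0],-0.2],[[0,0,0],[0,0,0],0.2],[[0,0,0],[0,0,0],1],[[0,0,0],[0,0,0],1],[[0,0,0],[0,0,0],1]]}}

```text
time: 27.15
tool_pos: [0.5128, 0.0164, 0.0494]
tool_rot: [-0.705, 0.705, 0.055, -0.054]
contact_force: [-0.4, -0.7, 5.4]
gripper_width: 0.571
```

Call:
{"op": "drive_tool", "data": {"motion": [[[0,-0.05,0],[0,0,0],1],[[0,-0.1,0],[0,0,0],1],[[0,-0.3,0],[0,0,0],1],[[0,-0.6,0],[0,0,0],1],[[0,-0.9,0],[0,0,0],1],[[0,-0.9,0],[0,0,0],1],[[0,-0.6,0],[0,0,0],1],[[0,0,0],[0,0,0],1],[[0,0,0],[0,0,0],1]]}}

```text
time: 28.05
tool_pos: [0.5122, 0.0166, 0.135]
tool_rot: [-0.705, 0.705, 0.054, -0.054]
contact_force: [-0.7, -0.6, -0.8]
gripper_width: 0.569
```

```bash
python3 - <<'E'
from h import *
img,P,st=shot("wrist");T=pose(st);Q=(P-T[:3,3])@T[:3,:3]*1000
cv2.imwrite("pics/w10.png",img)
k=(abs(Q[...,0])<28)&(abs(Q[...,2])<60)&(Q[...,1]<-45)&(Q[...,1]>-64)&(img.min(-1)>110)
print("insert rim y",np.percentile(Q[k],[2,50,98],axis=0).round(1))
w=Q[k]*1; print(rect(w[:,[0,2]]/1000))
blob(P,.07,.085,.513,.02)
go(409.7,-316.5,115,-63.5)
E
```

```text
insert rim y [[-24.2 -53.5 -45.4]
 [ -0.6 -51.9  17.9]
 [ 25.4 -45.7  50.6]]
(array([0. , 1.5]), array([99.1, 55.9]), -89.8)
0.07 0.085 4106 (array([505.3,  64.4]), array([61.5, 33.7]), 9.1) mean [505.1  64.9  77.4] zmed 77.4
yaw -63.5 turn u [ 1.000e-02  1.446e+01 -2.000e-02] shift u (goal axes) [10.107  0.762 -9.59 ] | pos [511.5  16.6 134. ] curyaw 8.79 j1,j6 [-0.11 -0.27] w 0.568 F [-0.4 -0.2 -0.5] t 28.1
```

View pics/w10.png

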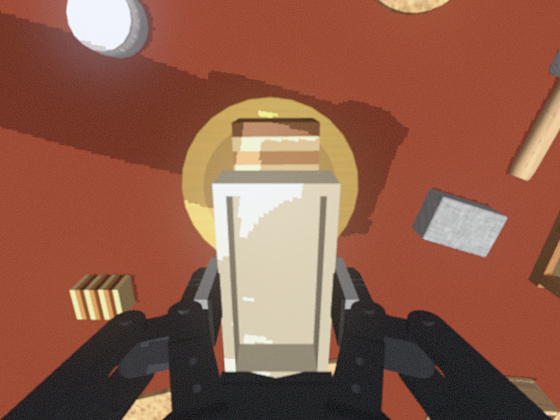

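The insert is held level, and the box below stays put with its stripes at (275,145). Turning and carrying it to the board.

Call:
{"op": "drive_tool", "data": {"motion": [[[0,0,0],[0,0.7,0],1],[[0,0,0],[0,1,0],1],[[0,0,0],[0,1,0],1],[[0,0,0],[0,1,0],1],[[0,0,0],[0,1,0],1],[[0,0,0],[0,1,0],1],[[0,0,0],[0,1,0],1],[[0,0,0],[0,1,0],1],[[0,0,0],[0,1,0],1],[[0,0,0],[0,1,0],1],[[0,0,0],[0,1,0],1],[[0,0,0],[0,1,0],1]]}}

```text
time: 29.3
tool_pos: [0.511, 0.0167, 0.1329]
tool_rot: [-0.641, 0.641, -0.3, 0.297]
contact_force: [-0.0, 0.4, -1.5]
gripper_width: 0.573
```

Call:
{"op": "drive_tool", "data": {"motion": [[[0,0,0],[0,1,0],1],[[0,0,0],[0,1,0],1],[[0,0,0],[0,0.76,0],1],[[0.5,0,-0.5],[0,0,0],1],[[0.9,0,-0.85],[0,0,0],1],[[0.9,0,-0.85],[0,0,0],1],[[0.9,0,-0.85],[0,0,0],1],[[0.9,0,-0.85],[0,0,0],1],[[0.9,0,-0.85],[0,0,0],1],[[0.9,0,-0.85],[0,0,0],1],[[0.9,0,-0.85],[0,0,0],1],[[0.9,0,-0.85],[0,0,0],1]]}}

```text
time: 30.5
tool_pos: [0.4333, -0.2376, 0.1331]
tool_rot: [0.601, -0.601, 0.373, -0.371]
contact_force: [0.9, -0.3, -1.2]
gripper_width: 0.573
```

Call:
{"op": "drive_tool", "data": {"motion": [[[0.9,0,-0.85],[0,0,0],1],[[0.9,0,-0.85],[0,0,0],1],[[0.6,0,-0.59],[0,0,0],1],[[0,0,0],[0,0,0],1],[[0,0,0],[0,0,0],1]]}}

```text
time: 31.0
tool_pos: [0.4096, -0.3156, 0.1334]
tool_rot: [0.602, -0.601, 0.373, -0.371]
contact_force: [-0.2, 0.6, -0.6]
gripper_width: 0.571
```

```bash
python3 - <<'E'
from h import *
img,P,st=shot("wrist");T=pose(st);Q=(P-T[:3,3])@T[:3,:3]*1000
cv2.imwrite("pics/w11.png",img)
m=(P[...,2]>.005)&(P[...,2]<.012)&(np.hypot(P[...,0]-.41,P[...,1]+.316)<.085)
n,l,s,_=cv2.connectedComponentsWithStats(m.astype(np.uint8));m=l==(1+s[1:,4].argmax())
print("board wrist",m.sum(),rect(P[m][:,:2]))
m=(Q[...,1]>-60)&(Q[...,1]<-20)&(abs(Q[...,0])<60)&(Q[...,2]<0)&(Q[...,2]>-70);print("insert far edge z",np.percentile(Q[m][:,2],[.2,1,3]))
img2,P2,_=shot("top")
m=(P2[...,2]>.004)&(P2[...,2]<.013)&(np.hypot(P2[...,0]-.41,P2[...,1]+.316)<.085)
n,l,s,_=cv2.connectedComponentsWithStats(m.astype(np.uint8));m=l==(1+s[1:,4].argmax())
print("board top",m.sum(),rect(P2[m][:,:2]))
go(409.7,-316.5,-20,-63.5)
E
```

```text
board wrist 4027 (array([ 445.8, -299. ]), array([75.4, 45.5]), -63.2)
insert far edge z [-46.08557049 -44.75256762 -44.29886497]
board top 824 (array([ 413.6, -312.8]), array([123.1,  78.5]), 26.6)
yaw -63.5 turn u [ 0.    0.01 -0.02] shift u (goal axes) [ 0.04   6.16  -0.039] | pos [ 410.1 -315.2  134. ] curyaw -63.46 j1,j6 [-0.8   0.31] w 0.571 F [ 0.1  1.  -1.1] t 31.1
```

View pics/w11.png

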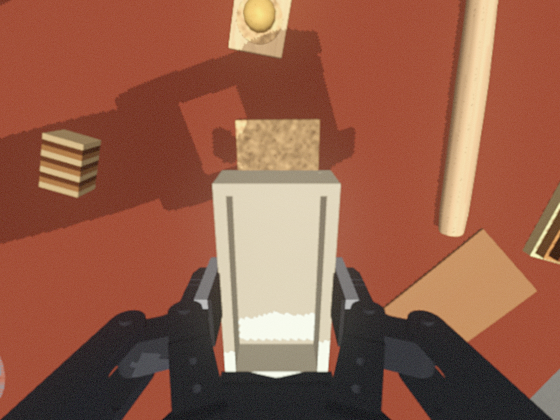

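The wrist view shows the insert over the board, whose far end is visible at (236–320,120). The two are aligned in yaw and laterally within about 1 mm. Lowering.

Call:
{"op": "drive_tool", "data": {"motion": [[[0.06,0.6,-0.06],[0,-0.03,0],1],[[0,0.9,0],[0,0,0],1],[[0,0.9,0],[0,0,0],1],[[0,0.9,0],[0,0,0],1],[[0,0.9,0],[0,0,0],1],[[0,0.7,0],[0,0,0],1],[[0,0.5,0],[0,0,0],1],[[0,0.3,0],[0,0,0],1],[[0,0.15,0],[0,0,0],1],[[0,0.1,0],[0,0,0],1],[[0,0,0],[0,0,0],1],[[0,0,0],[0,0,0],1]]}}

```text
time: 32.3
tool_pos: [0.4101, -0.3189, -0.013]
tool_rot: [-0.602, 0.602, -0.371, 0.372]
contact_force: [0.1, -0.8, -0.8]
gripper_width: 0.569
```

Call:
{"op": "drive_tool", "data": {"motion": [[[0,0.05,0],[0,0,0],1],[[0,0,0],[0,0,0],1]]}}

```text
time: 32.5
tool_pos: [0.4097, -0.3186, -0.0148]
tool_rot: [-0.602, 0.602, -0.371, 0.372]
contact_force: [-0.2, -0.6, -0.1]
gripper_width: 0.572
```

Call:
{"op": "drive_tool", "data": {"motion": [[[0,0.04,0],[0,0,0],1],[[0,0,0],[0,0,0],1]]}}

```text
time: 32.7
tool_pos: [0.4095, -0.3184, -0.0161]
tool_rot: [0.602, -0.602, 0.371, -0.371]
contact_force: [0.0, -0.6, -1.0]
gripper_width: 0.573
```

```bash
python3 - <<'E'
from h import *
go(409.1,-317.3,-20.6,-63.3)
E
```

```text
yaw -63.3 turn u [ 0.   -0.01 -0.  ] shift u (goal axes) [-0.045  0.18   0.004] | pos [ 409.5 -318.4  -16.1] curyaw -63.36 j1,j6 [-0.8  0.3] w 0.573 F [ 0.  -0.6 -1. ] t 32.7
```

Call:
{"op": "drive_tool", "data": {"motion": [[[-0.04,0.08,0],[0,0,0],1],[[0,0,0],[0,0,0],1]]}}

```text
time: 32.9
tool_pos: [0.4088, -0.3172, -0.0184]
tool_rot: [0.602, -0.602, 0.372, -0.371]
contact_force: [-0.0, 0.3, 0.0]
gripper_width: 0.573
```

Call:
{"op": "drive_tool", "data": {"motion": [[[0,0.06,0],[0,0,0],1],[[0,0,0],[0,0,0],1]]}}

```text
time: 33.1
tool_pos: [0.409, -0.3174, -0.0198]
tool_rot: [0.602, -0.602, 0.371, -0.371]
contact_force: [0.9, 0.7, -0.9]
gripper_width: 0.57
```

Call:
{"op": "drive_tool", "data": {"motion": [[[0,0.05,0],[0,0,0],1],[[0,0,0],[0,0,0],1]]}}

```text
time: 33.3
tool_pos: [0.4093, -0.3177, -0.0205]
tool_rot: [-0.602, 0.602, -0.371, 0.371]
contact_force: [-0.2, 0.7, 1.9]
gripper_width: 0.57
```

Call:
{"op": "drive_tool", "data": {"motion": [[[0,0.03,0],[0,0,0],1],[[0,0,0],[0,0,0],1]]}}

```text
time: 33.5
tool_pos: [0.4093, -0.3177, -0.0206]
tool_rot: [0.602, -0.602, 0.371, -0.371]
contact_force: [-2.4, 2.4, 7.5]
gripper_width: 0.571
```

Call:
{"op": "drive_tool", "data": {"motion": [[[0,0,0],[0,0,0],-0.3],[[0,0,0],[0,0,0],-0.6],[[0,0,0],[0,0,0],-1],[[0,0,0],[0,0,0],-1],[[0,-0.5,0],[0,0,0],-1],[[0,-1,0],[0,0,0],-1],[[0,-1,0],[0,0,0],-1],[[0,-1,0],[0,0,0],-1],[[0,-1,0],[0,0,0],-1],[[0,-1,0],[0,0,0],-1],[[0,-0.8,0],[0,0,0],-1],[[0,0,0],[0,0,0],-1]]}}

```text
time: 34.7
tool_pos: [0.411, -0.3194, 0.1407]
tool_rot: [-0.601, 0.602, -0.369, 0.374]
contact_force: [0.3, -0.6, 0.2]
gripper_width: 1.003
```

```bash
python3 - <<'E'
from h import *
img,P,st=shot("wrist")
cv2.imwrite("pics/w12.png",img)
blob(P,.026,.036,.4095,-.317,.07)
m=(P[...,2]>.005)&(P[...,2]<.011)&(np.hypot(P[...,0]-.41,P[...,1]+.316)<.085)&(img[...,1]>90)
n,l,s,_=cv2.connectedComponentsWithStats(m.astype(np.uint8));print(s[:,4])
m=np.isin(l,1+np.where(s[1:,4]>60)[0])
print("board wrist",m.sum(),rect(P[m][:,:2]))
img,P,_=shot("top");blob(P,.068,.085,.512,.02)
go(512.5,20,130,8.8)
E
```

```text
0.026 0.036 1818 (array([ 411.2, -317.8]), array([100.5,  50.1]), 26.7) mean [ 413.6 -316.1   31.1] zmed 31.4
[231577   3550      1      1      1      1      1      1      2      1
      1      1      1      1      1      1      1      1      1      1
      1      2      1      1      1      1      1      1      1      1
      1      1      1      1      1      1      1      1      1      1
      1      1      1      1      1      1      1      1      1      1
      1      1      1      1      1      1      1      2      1      1
      1      1      1      1      1      1      1      1      1      1
      1      1]
board wrist 3550 (array([ 410.3, -317.6]), array([125.7,  76.2]), 27.1)
0.068 0.085 1294 (array([513.2,  23.9]), array([119.6,  62.6]), -81.0) mean [512.8  24.   77.8] zmed 77.8
yaw 8.8 turn u [ 0.000e+00 -1.443e+01  1.000e-02] shift u (goal axes) [ 6.149  0.255 12.714] | pos [ 409.2 -317.6  136.4] curyaw -63.36 j1,j6 [-0.8  0.3] w 1.002 F [ 1.1 -0.3 -0.5] t 34.8
```

The insert sits about 1 mm from the board's centre and within half a degree of its yaw. Now the box.

Call:
{"op": "drive_tool", "data": {"motion": [[[0,0,0],[0,-1,0],-1],[[0,0,0],[0,-1,0],-1],[[0,0,0],[0,-1,0],-1],[[0,0,0],[0,-1,0],-1],[[0,0,0],[0,-1,0],-1],[[0,0,0],[0,-1,0],-1],[[0,0,0],[0,-1,0],-1],[[0,0,0],[0,-1,0],-1],[[0,0,0],[0,-1,0],-1],[[0,0,0],[0,-1,0],-1],[[0,0,0],[0,-1,0],-1],[[0,0,0],[0,-1,0],-1]]}}

```text
time: 36.0
tool_pos: [0.4082, -0.3165, 0.1337]
tool_rot: [0.708, -0.706, 0.02, -0.019]
contact_force: [0.5, -0.7, 0.9]
gripper_width: 1.002
```

Call:
{"op": "drive_tool", "data": {"motion": [[[0,0,0],[0,-1,0],-1],[[0,0,0],[0,-1,0],-1],[[0,0,0],[0,-0.43,0],-1],[[0.2,0,0.5],[0,0,0],-1],[[0.46,0,0.95],[0,0,0],-1],[[0.46,0,0.95],[0,0,0],-1],[[0.46,0,0.95],[0,0,0],-1],[[0.46,0,0.95],[0,0,0],-1],[[0.46,0,0.95],[0,0,0],-1],[[0.46,0,0.95],[0,0,0],-1],[[0.46,0,0.95],[0,0,0],-1],[[0.46,0,0.95],[0,0,0],-1]]}}

```text
time: 37.2
tool_pos: [0.4733, -0.1003, 0.1346]
tool_rot: [0.706, -0.705, -0.053, 0.055]
contact_force: [0.5, -0.7, 0.1]
gripper_width: 0.999
```

Call:
{"op": "drive_tool", "data": {"motion": [[[0.46,0,0.95],[0,0,0],-1],[[0.46,0,0.95],[0,0,0],-1],[[0.46,0,0.95],[0,0,0],-1],[[0.46,0,0.95],[0,0,0],-1],[[0.45,0,0.91],[0,0,0],-1],[[0,0,0],[0,0,0],-1],[[0,0,0],[0,0,0],-1]]}}

```text
time: 37.9
tool_pos: [0.5116, 0.0234, 0.1349]
tool_rot: [0.705, -0.705, -0.054, 0.055]
contact_force: [0.1, 0.2, -0.0]
gripper_width: 1.0
```

```bash
python3 - <<'E'
from h import *
img,P,st=shot("wrist")
blob(P,.068,.085,.513,.022)
go(512.7,22,10,9)
E
```

```text
0.068 0.085 12133 (array([512.3,  21.9]), array([121. ,  61.8]), -80.8) mean [511.4  27.2  77.4] zmed 77.5
yaw 9 turn u [-0.   -0.04 -0.02] shift u (goal axes) [ 0.033  5.002 -0.036] | pos [511.7  22.8 135.1] curyaw 8.79 j1,j6 [-0.1  -0.25] w 0.998 F [-0.5  0.   0.6] t 38.0
```

Call:
{"op": "drive_tool", "data": {"motion": [[[0.02,0.6,-0.04],[0,-0.04,0],-1],[[0,0.9,0],[0,0,0],-1],[[0,0.9,0],[0,0,0],-1],[[0,0.9,0],[0,0,0],-1],[[0,0.8,0],[0,0,0],-1],[[0,0.5,0],[0,0,0],-1],[[0,0.3,0],[0,0,0],-1],[[0,0.18,0],[0,0,0],-1],[[0,0,0],[0,0,0],-1],[[0,0,0],[0,0,0],-1]]}}

```text
time: 38.95
tool_pos: [0.5141, 0.0215, 0.0098]
tool_rot: [-0.705, 0.705, 0.056, -0.055]
contact_force: [0.2, -0.5, 0.8]
gripper_width: 1.0
```

Call:
{"op": "drive_tool", "data": {"motion": [[[0,0,0],[0,0,0],-0.6],[[0,0,0],[0,0,0],-0.5],[[0,0,0],[0,0,0],-0.4],[[0,0,0],[0,0,0],0],[[0,0,0],[0,0,0],1],[[0,0,0],[0,0,0],1],[[0,0,0],[0,0,0],1]]}}

```text
time: 39.65
tool_pos: [0.514, 0.0216, 0.0099]
tool_rot: [-0.705, 0.705, 0.056, -0.055]
contact_force: [-0.4, -0.3, 5.2]
gripper_width: 0.717
```

Call:
{"op": "drive_tool", "data": {"motion": [[[0,-0.05,0],[0,0,0],1],[[0,-0.1,0],[0,0,0],1],[[0,-0.3,0],[0,0,0],1],[[0,-0.6,0],[0,0,0],1],[[0,-0.9,0],[0,0,0],1],[[0,-0.9,0],[0,0,0],1],[[0,-0.6,0],[0,0,0],1],[[0,0,0],[0,0,0],1],[[0,0,0],[0,0,0],1]]}}

```text
time: 40.55
tool_pos: [0.5132, 0.0217, 0.0953]
tool_rot: [-0.705, 0.705, 0.056, -0.055]
contact_force: [-0.3, -0.8, -2.2]
gripper_width: 0.714
```

```bash
python3 - <<'E'
from h import *
img,P,st=shot("wrist");T=pose(st);Q=(P-T[:3,3])@T[:3,:3]*1000
cv2.imwrite("pics/w13.png",img)
k=(abs(Q[...,0])<28)&(Q[...,2]>-30)&(Q[...,2]<70)&(Q[...,1]<-40)&(Q[...,1]>-85)
print("box pts y",np.percentile(Q[k],[2,25,50,75,98],axis=0).round(1))
k&=abs(Q[...,1]-np.median(Q[k][:,1]))<4; c=np.polyfit(Q[k][:,2],Q[k][:,1],1);print("tilt deg",np.degrees(np.arctan(c[0])),"z max",np.percentile(Q[k][:,2],[97,99,99.8]))
go(382.2,300,85,74.6)
E
```

```text
box pts y [[-26.9 -68.7 -26.2]
 [-13.9 -68.    2.1]
 [  0.  -67.6  26.9]
 [ 13.9 -67.2  47.3]
 [ 26.9 -50.9  60.6]]
tilt deg 0.06437415095025643 z max [59.38914971 60.46011637 60.64812094]
yaw 74.6 turn u [-1.000e-02 -1.312e+01 -1.000e-02] shift u (goal axes) [9.347 0.372 7.98 ] | pos [512.5  21.7  94.3] curyaw 8.99 j1,j6 [-0.1  -0.26] w 0.719 F [ 0.1  0.5 -2.3] t 40.6
```

View pics/w13.png

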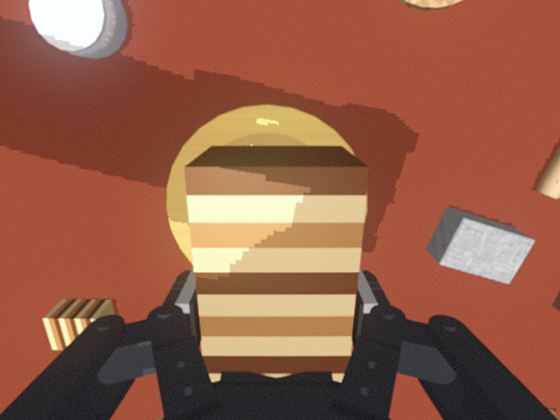

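The box is held level and centred. Turning and carrying it to the rack.

Call:
{"op": "drive_tool", "data": {"motion": [[[0,-0.5,0],[0,-0.6,0],1],[[0,0,0],[0,-1,0],1],[[0,0,0],[0,-1,0],1],[[0,0,0],[0,-1,0],1],[[0,0,0],[0,-1,0],1],[[0,0,0],[0,-1,0],1],[[0,0,0],[0,-1,0],1],[[0,0,0],[0,-1,0],1],[[0,0,0],[0,-1,0],1],[[0,0,0],[0,-1,0],1],[[0,0,0],[0,-1,0],1],[[0,0,0],[0,-1,0],1]]}}

```text
time: 41.8
tool_pos: [0.512, 0.0218, 0.1057]
tool_rot: [0.59, -0.588, -0.39, 0.392]
contact_force: [0.5, -0.6, -1.6]
gripper_width: 0.719
```

Call:
{"op": "drive_tool", "data": {"motion": [[[0,0,0],[0,-1,0],1],[[0,0,0],[0,-0.52,0],1],[[0.5,0,0.43],[0,0,0],1],[[0.9,0,0.77],[0,0,0],1],[[0.9,0,0.77],[0,0,0],1],[[0.9,0,0.77],[0,0,0],1],[[0.9,0,0.77],[0,0,0],1],[[0.9,0,0.77],[0,0,0],1],[[0.9,0,0.77],[0,0,0],1],[[0.9,0,0.77],[0,0,0],1],[[0.9,0,0.77],[0,0,0],1],[[0.9,0,0.77],[0,0,0],1]]}}

```text
time: 43.0
tool_pos: [0.3908, 0.279, 0.1065]
tool_rot: [0.563, -0.562, -0.428, 0.429]
contact_force: [0.2, 0.3, -1.7]
gripper_width: 0.723
```

Call:
{"op": "drive_tool", "data": {"motion": [[[0.75,0,0.62],[0,0,0],1],[[0,0,0],[0,0,0],1],[[0,0,0],[0,0,0],1]]}}

```text
time: 43.3
tool_pos: [0.3818, 0.3, 0.1066]
tool_rot: [-0.562, 0.562, 0.428, -0.43]
contact_force: [0.0, 0.1, -1.9]
gripper_width: 0.716
```

```bash
python3 - <<'E'
from h import *
img,P,st=shot("wrist");T=pose(st);Q=(P-T[:3,3])@T[:3,:3]*1000
cv2.imwrite("pics/w14.png",img)
m=(P[...,2]>.006)&(P[...,2]<.018)&(np.hypot(P[...,0]-.382,P[...,1]-.300)<.1)&(img[...,1]>90)
print("rack wrist",m.sum(),rect(P[m][:,:2]))
# in tool frame: visible part
q=Q[m];(c,s,a)=cv2.minAreaRect(q[:,[0,2]].astype(np.float32));print("tool frame rect",np.round(c,1),np.round(s,1),round(a,1))
go(382.2,300,-6.1,74.6)
E
```

```text
rack wrist 2650 (array([324.7, 315.1]), array([89.5, 31.8]), 74.7)
tool frame rect [-0.5 58.9] [89.5 31.8] 0.0
yaw 74.6 turn u [-0.01 -0.   -0.02] shift u (goal axes) [0.013 4.518 0.006] | pos [382.3 299.7 106.8] curyaw 74.6 j1,j6 [ 0.51 -0.79] w 0.718 F [-0.2 -1.3 -2.4] t 43.4
```

View pics/w14.png

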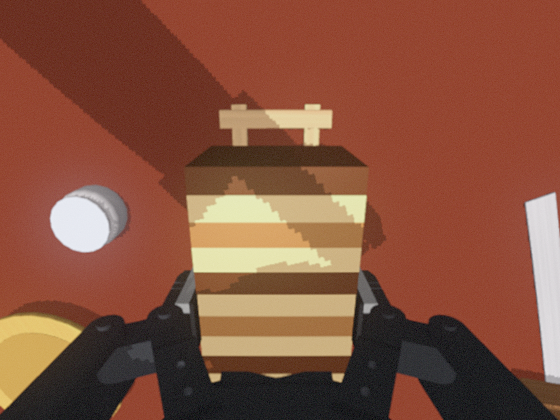

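The rack's far slat and rail ends show at (275,118). Rack and box agree in the tool frame to within 1 mm and 0.1°. Lowering.

Call:
{"op": "drive_tool", "data": {"motion": [[[-0.02,0.6,-0.03],[0,0,0],1],[[0,0.8,0],[0,0,0],1],[[0,0.8,0],[0,0,0],1],[[0,0.8,0],[0,0,0],1],[[0,0.6,0],[0,0,0],1],[[0,0.4,0],[0,0,0],1],[[0,0.2,0],[0,0,0],1],[[0,0.1,0],[0,0,0],1],[[0,0,0],[0,0,0],1],[[0,0,0],[0,0,0],1]]}}

```text
time: 44.35
tool_pos: [0.3843, 0.2996, 0.001]
tool_rot: [-0.562, 0.563, 0.429, -0.428]
contact_force: [0.9, -1.3, -1.3]
gripper_width: 0.714
```

```bash
python3 - <<'E'
from h import *
go(382,300,-6.1,74.6)
E
```

```text
yaw 74.6 turn u [ 0.01 -0.    0.01] shift u (goal axes) [-0.01   0.283  0.092] | pos [384.3 299.6   1. ] curyaw 74.58 j1,j6 [ 0.51 -0.79] w 0.714 F [ 0.9 -1.3 -1.3] t 44.4
```

Call:
{"op": "drive_tool", "data": {"motion": [[[0,0.12,0.05],[0,0,0],1],[[0,0,0],[0,0,0],1]]}}

```text
time: 44.55
tool_pos: [0.3823, 0.2997, -0.0027]
tool_rot: [0.562, -0.562, -0.429, 0.428]
contact_force: [-0.7, 0.6, -2.7]
gripper_width: 0.715
```

Call:
{"op": "drive_tool", "data": {"motion": [[[0,0.07,0],[0,0,0],1],[[0,0,0],[0,0,0],1]]}}

```text
time: 44.75
tool_pos: [0.3823, 0.2996, -0.0047]
tool_rot: [0.563, -0.562, -0.428, 0.429]
contact_force: [0.2, -0.3, -2.8]
gripper_width: 0.715
```

Call:
{"op": "drive_tool", "data": {"motion": [[[0,0.05,0],[0,0,0],1],[[0,0,0],[0,0,0],1]]}}

```text
time: 44.95
tool_pos: [0.3823, 0.2996, -0.006]
tool_rot: [0.563, -0.562, -0.428, 0.429]
contact_force: [0.1, 0.3, -1.6]
gripper_width: 0.717
```

Call:
{"op": "drive_tool", "data": {"motion": [[[0,0.04,0],[0,0,0],1],[[0,0,0],[0,0,0],1]]}}

```text
time: 45.15
tool_pos: [0.3825, 0.2998, -0.0061]
tool_rot: [0.563, -0.562, -0.428, 0.429]
contact_force: [-2.7, -1.9, 4.8]
gripper_width: 0.717
```

In contact at the predicted height. Releasing, rising, then moving clear for the top-camera check.

Call:
{"op": "drive_tool", "data": {"motion": [[[0,0,0],[0,0,0],-0.5],[[0,0,0],[0,0,0],-0.8],[[0,0,0],[0,0,0],-1],[[0,0,0],[0,0,0],-1],[[0,-0.5,0],[0,0,0],-1],[[0,-1,0],[0,0,0],-1],[[0,-1,0],[0,0,0],-1],[[0,-1,0],[0,0,0],-1],[[0,-1,0],[0,0,0],-1],[[0,-1,0],[0,0,0],-1],[[0,-1,0],[0,0,0],-1],[[0,-0.5,0],[0,0,0],-1]]}}

```text
time: 46.35
tool_pos: [0.3836, 0.3004, 0.1719]
tool_rot: [-0.562, 0.563, 0.43, -0.427]
contact_force: [-0.1, -0.6, -0.8]
gripper_width: 1.0
```

Call:
{"op": "drive_tool", "data": {"motion": [[[0,0,0],[0,0,0],-1],[[0,0,0],[0,0,0],-1]]}}

```text
time: 46.55
tool_pos: [0.3821, 0.2995, 0.1676]
tool_rot: [0.563, -0.562, -0.428, 0.429]
contact_force: [-0.5, 0.1, 0.1]
gripper_width: 1.002
```

```bash
python3 - <<'E'
from h import *
img,P,st=shot("wrist");print(st["tool_pos"])
blob(P,.055,.07,.382,.30,.08)
m=(P[...,2]>.006)&(P[...,2]<.018)&(np.hypot(P[...,0]-.382,P[...,1]-.300)<.1)&(img[...,1]>90)
print("rack wrist",m.sum(),rect(P[m][:,:2]))
img,P,_=shot("top");cv2.imwrite("pics/t9.png",img)
for n,a in dict(foot=(.018,.04,.585,-.223,.022),f1=(.018,.04,.635,-.209,.022),f2=(.018,.04,.535,-.237,.022),lid=(.014,.03,.595,.232,.05),ins=(.026,.036,.41,-.317,.08),box=(.05,.07,.382,.3,.09)).items(): print(n,end=' ');blob(P,*a)
E
```

```text
[0.38208415 0.29948795 0.16763421]
0.055 0.07 8726 (array([382.9, 300.4]), array([120.7,  62. ]), -15.2) mean [379.1 301.2  61.5] zmed 61.5
rack wrist 2294 (array([379.5, 300.3]), array([145.1,  89.4]), -15.2)
foot 0.018 0.04 72 (array([ 584.5, -222.9]), array([22.8, 22. ]), 36.1) mean [ 584.2 -222.    25.6] zmed 25.6
f1 0.018 0.04 79 (array([ 634.6, -209.2]), array([24.5, 23.4]), -19.0) mean [ 633.3 -208.4   25.5] zmed 25.8
f2 0.018 0.04 82 (array([ 535.1, -236.9]), array([23.8, 23.8]), 45.0) mean [ 534.7 -236.5   25.9] zmed 25.8
lid 0.014 0.03 411 (array([593.4, 232.7]), array([59.3, 46.9]), -82.8) mean [593.9 233.   19.8] zmed 19.9
ins 0.026 0.036 265 (array([ 411. , -315.3]), array([101.5,  52.9]), 27.3) mean [ 410.4 -315.    31.2] zmed 31.2
box 0.05 0.07 728 (array([407.5, 294.1]), array([70.5, 62.6]), -15.8) mean [408.1 292.6  61.5] zmed 61.6
```

```bash
python3 -c "
from plant import manip
print(manip.job_done())"
```

```text
the job is handed in; nothing more can be done
None
```

I took the stack apart in the order asked and handed the job in at about 47 s on the robot's clock. Each piece was lowered until the force showed light contact, then released before the next was taken.

| Piece | Place | Last check by wrist camera |
|---|---|---|
| Foot | Middle disc of the strip | Under 1 mm from midway between the other two feet |
| Lid | Round mat | Under 1 mm off centre |
| Insert | Rectangular board | About 1 mm off centre, yaw within 0.5° |
| Box | Slatted rack | About 1 mm off centre, yaw within 0.3° |

The top camera found all the pieces at the right heights and the two outer feet within about 0.5 mm of where they started.

- **First grasp missed:** the fingers shut above the foot without touching anything. The pads end about 31 to 34 mm short of the reported TCP. I measured the offset with the wrist camera and allowed for it in every later grasp.
- **Contact while gripping:** the fingertips pressed lightly, up to about 8 N, on the lid and on the insert rim while closing on the pieces above. Neither piece moved.
- **Cameras disagree slightly:** wrist and top positions differ by about 2 mm, which matches the stated calibration.
- **Not confirmed by top camera:** the arm partly hid the box in the final top view, so its placing rests on the wrist camera. I couldn't view a last picture because the 16-picture limit was reached.

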